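# Free jammed beakers and put them to soak

## Robot

A 6-joint arm with a two-finger parallel gripper is mounted at the origin on the work surface. World frame = base frame: x ahead of the robot, y to its left, z up, the work surface at z = 0. Lengths are in m, angles in degrees, forces in N, time in s.
With the tool pointing down it reaches from about 0.4 to 0.825 m from the base axis. Payload 7 kg.
Tool frame: the origin (TCP) lies at the very end of the fingers, on their centre line; the grasp point (between the pads) lies behind it (r.grasp_offset is the z of the grasp point in the tool frame, in m); z points along the fingers, y is the direction in which the jaws open and shut (so a half turn about z gives the same grasp; the last joint's range is limited). The gripper opens to 88 mm and grips with 3 to 60 N. Pads are 19 mm wide; open, the fingers measure 130 mm over their backs; the gripper's body (78 mm by 193 mm) begins 47 mm behind the grasp point.
Start: joints at [16.507, 20.546, 0.682, 0, -70.136, -16.507], TCP at [0.675, -0, 0.227] pointing down, gripper open.
Joint ranges: [-176.03, 176.03], [-82.01, 121.73], [-58.28, 71.71], [-173.87, 95.51], [-174.79, -0.11], [-173.66, 173.66]. Speed limits (degrees/s): [136.94, 136.94, 172.46, 180, 180, 180].

## Interface

Orientations are given as [roll, pitch, yaw] about the fixed x, y, z axes, in that order (R = Rz(yaw) Ry(pitch) Rx(roll)).
In Python, from plant import r gives the robot as it stands. The module is installed in compiled form; this text tells all that it offers.
- The arm moves only by the tool servo_tool, never from a script. Its argument "targets" is a list of rows, each an object of numbers: "dx", "dy", "dz": the shift along the world's x, y, z in cm; "spin": the turn about the world's z in rad; "grip": the opening in per cent of the stroke, from 0 (shut) to 100 (fully open). A call has exactly 10 rows; each row is the pose to reach, as a shift and turn from the pose commanded when the call began; what a row does not reach only later rows make up. A row lasts 1/12 s, in which the tool goes at most 41.7 mm and 7.16 degrees, less where a joint would pass 70% of its speed; a pose out of reach is approached as far as the arm can. A call with a gripper value outside its range is refused whole. The fingers move at their own pace and stop on an object; "squeeze" is the grip in N (left out, the last holds). Time passes only in rows, so rows that repeat a pose let the fingers close, or fill a call up. It gives the time, the measured TCP pose, the force and the opening at its end, in the units of the state.
- r.get_state(): the state, without advancing time (a new reading comes with each control period).
- r.capture(name): name is "scene" or "side" or "wrist"; returns the picture (400x640x3 uint8, blue, green, red); there is no depth.
- r.get_calibration(name): a dict with "K" (3x3 intrinsics, pixels), "extrinsics" (4x4, takes a point from camera to world coordinates). Camera axes: x right, y down, z forward; pixel columns grow to the right and rows downward; lengths in m; the calibration is good to about 2 mm. A picture is of the moment at which its call begins: read the wrist's pose just before it. get_calibration takes no time and is no camera call; for the wrist camera it gives the pose at the moment of the call.
- r.close_job(): hands the job in, once; it reports no verdict.
Trained networks look in the newest picture that a camera, given by its name, has taken for a name from the list of things; names that differ only in an ending like _2 or _b are one class to them, and where a whole thing is asked for, a point or a joint stands for the part that bears it (a point fixed in the world has none). Each returns a list of dicts, best first, with "p" (0 to 1); they miss things now and then, are a little off and sometimes report something else, mostly with a low value. They report only what shows in the picture. A call takes as long as a camera call.
- r.cut_out(name, camera): "mask" (400x640 bool, what is visible of it) and "extent" ([left, top, right, bottom] in pixels, round what is visible of it).
The state is a dict: "time_s": time; "joints": joint angles; "qd": joint speeds; "joint_torque": joint torques, N m; "tcp_pos": TCP position; "eef_rot": TCP orientation; "contact_force": force on the tool from outside, world axes, zero at the start; "moment": the same for the moment, N m; "gripper_width": finger opening in m.
Only numpy, scipy, OpenCV 4.12 (cv2) and the standard library are available. Lean on these libraries where they do the work, as an engineer would, in place of code of your own. Each camera call takes 0.05 s, during which the arm holds its last target. There are 200 camera calls.

## Task

In this endoscope washing room the upturned metal beakers have jammed together in pairs, an outer one over a flanged inner one; of the three flanged ones, some may already be bare. Open the soak tub by turning its lid anticlockwise until its lugs reach the slots, lift it free and lay it flat, handle up, centrally on the round rubber mat; then slide each pair, and any bare flanged beaker, along the bench until its flange is fully home in a hold-down shoe (any free one), pull each outer beaker straight up off its inner one, and stand it mouth down on the floor of the tub. Never lift an inner beaker off the bench, leave every inner beaker fully home in its shoe, and do not disturb the other things on the bench.

Things in the scene. Friction and masses are not known exactly. Their poses are not given: they have to be found in the camera images.
- outer_a_mid (a point): Outer beaker: plain straight steel, no rim, upside down (closed end up), 57 mm across, 89 mm tall; point on its axis half-way up, z up. Starts jammed over the inner beaker of its letter, mouth 20 mm and top 109 mm above the bench. Spring pads grip the inner one: 6 to 11 N over 80 mm of straight pull to draw it off; lifted outside a shoe it brings the inner along. About 0.2 kg. May be absent.
- inner_a_mid (a point): Inner beaker: aluminium, upside down, closed body 47 mm across, 105 mm tall, on a round flat flange 76 mm across and 5 mm thick that rests on the bench and shows below the outer beaker; point on its axis half-way up (52.5 mm above its foot), z up. About 0.25 kg. Stays on the bench; may be slid. Always present; stands bare if its outer beaker is absent.
- outer_b_mid (a point): Another outer beaker, the same as outer_a (57 mm across, 89 mm tall, point half-way up), jammed over the inner beaker of its letter. May be absent.
- inner_b_mid (a point): Another inner beaker, the same as inner_a (flange 76 mm across, 105 mm tall, point half-way up). Always present.
- outer_c_mid (a point): Another outer beaker, the same as outer_a (57 mm across, 89 mm tall, point half-way up), jammed over the inner beaker of its letter. May be absent.
- inner_c_mid (a point): Another inner beaker, the same as inner_a (flange 76 mm across, 105 mm tall, point half-way up). Always present.
- shoe_1_seat (a point): Hold-down shoe fixed to the bench: grey metal U, 110 mm long, 97 mm wide, 16 mm high, no floor. Flared mouth towards its own -x (roughly to the robot); a flange slides in along +x under lips on both sides and at the back (underside 8 mm up), which then hold the inner beaker down with 3 mm of play. The point, on the bench, is where a beaker's axis stands when fully home.
- shoe_2_seat (a point): Another hold-down shoe, the same as shoe_1. Measures of all three: channel 81 mm wide under the lips (flange 76), gap between the side lips 62 mm; the straight part begins 30 mm before the point, the flare 62 mm before it (100 mm wide there); the flange stops 2.5 mm beyond the point against the back wall.
- shoe_3_seat (a point): Another hold-down shoe, the same as shoe_1 and shoe_2; its mouth also looks along its own -x.
- tub_floor (a point): Round white soak tub fixed to the bench, 175 mm across, 44 mm high, 167 mm inside. Point: centre of its inner floor, 6 mm above the bench. Three hooks outside the rim, each 70 degrees wide, centred at 0, 120 and 240 degrees from its own x, reach in over the lid's lugs (87 to 106 mm from the axis, tops 57 mm up); the slots between them are 50 degrees wide, centred at 60, 180, 300.
- lid_grip (a point): Tub's bayonet lid: grey disc 171 mm across, 6 mm thick, three lugs to 98 mm radius at 0, 120, 240 degrees from its own x; bar handle along its x, 90 long, 18 wide, 6 to 42 mm above the underside. Point on its axis, 26 mm above the underside. Starts shut, its x within 15 degrees of the tub's; stops block clockwise; its x 60 (17 either way) degrees anticlockwise of the tub's frees it. 0.3 kg.
- mat: Round black rubber mat fixed flat on the bench, 210 mm across, 3 mm thick; the origin is the centre of its underside. The lid is laid here.
- detergent: Green bottle with a blue cap, 68 mm across, 190 mm tall, standing; a bystander, to be left alone. Origin at the centre of its underside.
- strip_jar: Small jar, 44 mm across, 60 mm tall; a bystander, to be left alone. Origin at the centre of its underside.
- bowl: Steel bowl, 110 mm across, 40 mm tall; a bystander, to be left alone. Origin at the centre of its underside.
- brush: Flat cleaning brush with a wooden handle, lying on the bench, about 200 mm long; a bystander, to be left alone. Origin at the centre of its underside.
- tape: Roll of tape lying flat, 84 mm across, 25 mm tall; a bystander, to be left alone. Origin at the centre of its underside.
- sample_can: Metal can, 60 mm across, 90 mm tall; a bystander, to be left alone. Origin at the centre of its underside.

How it is judged:
By the outcome, as a careful person would: the job done as asked, in the order asked, and still so for the second after the job is handed in, with the robot touching nothing.
Of outer_a, outer_b, outer_c only 2 to 3 are there at a start; the rules pass over those that are not, and their reading is None.
At some moment in a run one of inner_a, inner_b, inner_c may be knocked a few centimetres aside while the robot is not near it.
It also fails if it takes over 208 s, if anything falls off the work surface, if the arm or the gripper's body presses on something with over 40 N, if the wrist force passes 120 N, or if a joint passes its speed limit or range.

## Working session

There is one attempt and no reset: what is moved stays moved. The work goes in short steps, Python scripts to look and compute and a tool call to move; the robot and the scene stay as the last step left them, time stands still between calls to the robot, and variables do not carry over. Pictures are saved under pics/ and viewed, about 12 in all and at most 16, crops included, and the job is handed in when it is done.

Besides the shell and the picture viewer there is one more tool, called as name([rows], argument=value, ...), one row to a line, values as JSON. servo_tool: Moves the arm, as the interface text tells. Its arguments: {"type":"object","properties":{"targets":{"type":"array"},"squeeze":{"type":"number"}},"required":["targets"]}

```bash
mkdir -p pics
cat > h.py <<'E'
import numpy as np, cv2
from plant import r
def snap(cam,fn=None):
    im=r.capture(cam)
    if fn: cv2.imwrite('pics/'+fn,im)
    return im
def ray(cam,uv,z,cal=None):
    c=cal or r.get_calibration(cam); K=np.array(c['K']);T=np.array(c['extrinsics'])
    uv=np.atleast_2d(uv).astype(float)
    d=np.c_[uv,np.ones(len(uv))]@np.linalg.inv(K).T@T[:3,:3].T
    o=T[:3,3]; return o+d*((z-o[2])/d[:,2])[:,None]
def proj(cam,P,cal=None):
    c=cal or r.get_calibration(cam); K=np.array(c['K']);T=np.array(c['extrinsics'])
    P=np.atleast_2d(P).astype(float); q=(P-T[:3,3])@T[:3,:3]; q=q@K.T
    return q[:,:2]/q[:,2:]
E
python3 - <<'E'
from h import *
s=r.get_state(); print(s['time_s'],s['tcp_pos'],s['eef_rot'],s['gripper_width'],r.grasp_offset)
ims=[snap(c,c+'0.png') for c in ('scene','side','wrist')]
for c in ('scene','side','wrist'):
    k=r.get_calibration(c); print(c,np.round(k['K'],1).tolist(),np.round(k['extrinsics'],3).tolist())
for n in ['outer_a_mid','inner_a_mid','shoe_1_seat','tub_floor','lid_grip','mat','detergent','strip_jar','bowl','brush','tape','sample_can']:
  for c in ('scene',):
    for d in r.cut_out(n,c):
        e=d['extent']; print(n,c,round(d['p'],2),e,int(d['mask'].sum()))
E
```

```text
0.0 [ 6.74509964e-01 -2.16172624e-05  2.25604406e-01] [ 1.79904025e+02 -8.86508930e-03 -9.00070740e+01] 0.08751075146107105 -0.0188
scene [[399.5, 0.0, 316.7], [0.0, 399.5, 200.5], [0.0, 0.0, 1.0]] [[0.859, 0.369, -0.356, 0.957], [0.512, -0.589, 0.625, -0.666], [0.021, -0.719, -0.695, 0.844], [0.0, 0.0, 0.0, 1.0]]
side [[490.6, 0.0, 315.9], [0.0, 490.6, 196.5], [0.0, 0.0, 1.0]] [[0.899, -0.245, 0.364, 0.088], [-0.438, -0.518, 0.734, -0.905], [0.008, -0.819, -0.573, 0.799], [0.0, 0.0, 0.0, 1.0]]
wrist [[354.4, 0.0, 325.1], [0.0, 354.4, 202.7], [0.0, 0.0, 1.0]] [[-1.0, 0.0, -0.001, 0.674], [-0.0, 0.967, 0.254, -0.068], [0.001, 0.254, -0.967, 0.385], [0.0, 0.0, 0.0, 1.0]]
outer_a_mid scene 0.65 [289.4, 125.1, 311.6, 157.0] 484
inner_a_mid scene 0.53 [302.6, 154.5, 306.8, 160.5] 26
inner_a_mid scene 0.22 [322.3, 170.9, 361.7, 195.1] 458
tub_floor scene 0.6 [244.6, 211.2, 327.1, 287.9] 1848
lid_grip scene 0.69 [252.2, 219.4, 321.8, 274.4] 2748
lid_grip scene 0.68 [261.7, 165.1, 269.5, 190.8] 141
lid_grip scene 0.63 [200.7, 208.5, 240.5, 259.2] 674
mat scene 0.91 [122.0, 248.8, 210.9, 325.9] 4956
detergent scene 0.96 [389.3, 126.7, 418.3, 187.1] 1009
detergent scene 0.4 [268.0, 198.4, 292.8, 213.5] 222
strip_jar scene 0.75 [260.3, 163.8, 271.6, 189.7] 178
bowl scene 0.65 [250.7, 318.1, 304.4, 369.0] 2000
bowl scene 0.31 [243.7, 213.9, 327.0, 285.6] 1795
brush scene 0.98 [203.5, 207.5, 239.7, 260.7] 677
tape scene 0.66 [307.9, 114.0, 329.3, 131.6] 191
sample_can scene 0.71 [354.3, 243.1, 377.0, 283.2] 870
sample_can scene 0.38 [302.6, 151.2, 311.2, 164.9] 27
```

View pics/scene0.png

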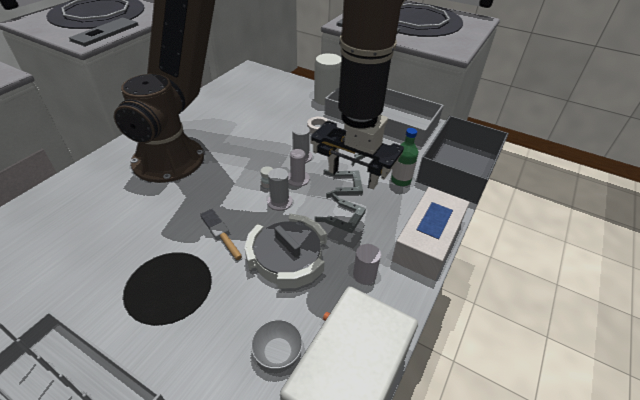

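View pics/side0.png

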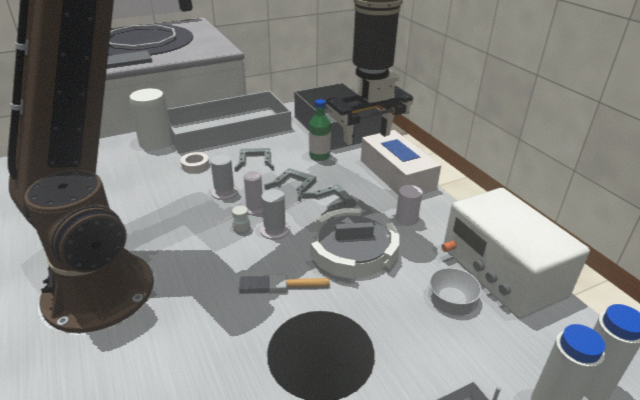

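The side view shows all three shoes at about (255,158), (290,180), (327,193). The tub and lid are at (355,240), the mat at (320,355) and the beakers at (222,177), (254,192), (273,215). The middle beaker looks slim, so it may be bare.

Run:
```python
from h import *
im=cv2.imread('pics/side0.png'); cv2.imwrite('pics/sidecrop.png',cv2.resize(im[135:285,175:425],None,fx=3.2,fy=3.2,interpolation=cv2.INTER_CUBIC))
def fitcircle(P):
    A=np.c_[2*P[:,:2],np.ones(len(P))]; x=np.linalg.lstsq(A,(P[:,:2]**2).sum(1),rcond=None)[0]; return x[:2],np.sqrt(x[2]+x[0]**2+x[1]**2)
for n,z in [('outer_a_mid',.109),('inner_a_mid',.105),('shoe_1_seat',.016),('tub_floor',.05),('lid_grip',.05),('mat',.003),('detergent',0),('strip_jar',0),('bowl',0.04),('brush',.01),('tape',.02),('sample_can',0)]:
    for d in r.cut_out(n,'side'):
        e=np.array(d['extent']); m=d['mask'].astype(np.uint8)
        cc=max(cv2.findContours(m,0,2)[0],key=len).reshape(-1,2)
        c=[(e[0]+e[2])/2,(e[1]+e[3])/2]; b=[(e[0]+e[2])/2,e[3]]
        print(n,round(d['p'],2),e.tolist(),int(m.sum()),'ctr@z',ray('side',c,z)[0,:2].round(3),'bot@0',ray('side',b,0)[0,:2].round(3))
```

```text
outer_a_mid 0.74 [308.1, 96.2, 328.9, 159.5] 1121 ctr@z [0.695 0.307] bot@0 [0.693 0.301]
outer_a_mid 0.71 [211.4, 155.2, 236.9, 193.8] 758 ctr@z [0.354 0.173] bot@0 [0.364 0.244]
outer_a_mid 0.48 [319.6, 215.5, 391.0, 261.9] 2598 ctr@z [ 0.534 -0.202] bot@0 [ 0.561 -0.166]
inner_a_mid 0.48 [213.3, 186.6, 238.7, 201.6] 201 ctr@z [0.332 0.09 ] bot@0 [0.358 0.205]
shoe_1_seat 0.64 [232.0, 145.7, 274.9, 171.8] 348 ctr@z [0.499 0.368] bot@0 [0.481 0.32 ]
shoe_1_seat 0.58 [303.2, 186.6, 355.3, 213.0] 595 ctr@z [0.612 0.069] bot@0 [0.594 0.034]
tub_floor 0.96 [311.1, 207.0, 399.2, 278.8] 2167 ctr@z [ 0.564 -0.155] bot@0 [ 0.533 -0.215]
lid_grip 0.86 [319.6, 215.7, 390.1, 259.2] 2615 ctr@z [ 0.573 -0.137] bot@0 [ 0.565 -0.157]
mat 0.57 [270.4, 306.3, 372.0, 397.7] 7740 ctr@z [ 0.371 -0.364] bot@0 [ 0.328 -0.45 ]
detergent 0.69 [309.9, 99.9, 330.8, 161.1] 1047 ctr@z [0.788 0.477] bot@0 [0.694 0.29 ]
strip_jar 0.78 [230.3, 204.4, 248.7, 234.5] 430 ctr@z [0.365 0.111] bot@0 [0.345 0.051]
bowl 0.57 [425.5, 265.8, 482.4, 310.9] 1647 ctr@z [ 0.687 -0.366] bot@0 [ 0.675 -0.39 ]
brush 0.82 [237.7, 278.6, 331.8, 291.4] 1158 ctr@z [ 0.375 -0.173] bot@0 [ 0.371 -0.182]
brush 0.45 [304.7, 188.1, 354.3, 209.0] 486 ctr@z [0.619 0.082] bot@0 [0.603 0.05 ]
tape 0.92 [181.2, 152.7, 211.7, 175.8] 461 ctr@z [0.329 0.404] bot@0 [0.318 0.372]
sample_can 0.85 [396.6, 186.1, 423.2, 225.8] 853 ctr@z [ 0.811 -0.033] bot@0 [ 0.76  -0.107]
sample_can 0.71 [312.7, 207.0, 399.0, 280.8] 2089 ctr@z [ 0.595 -0.109] bot@0 [ 0.531 -0.221]
```

View pics/sidecrop.png

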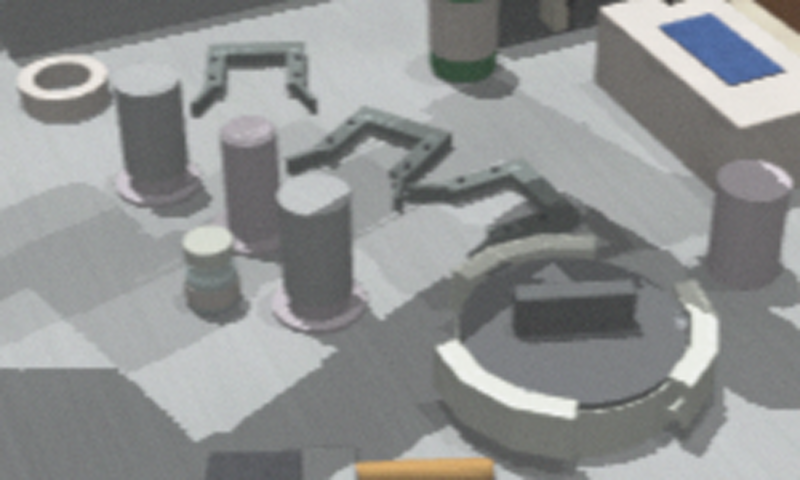

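View pics/wrist0.png

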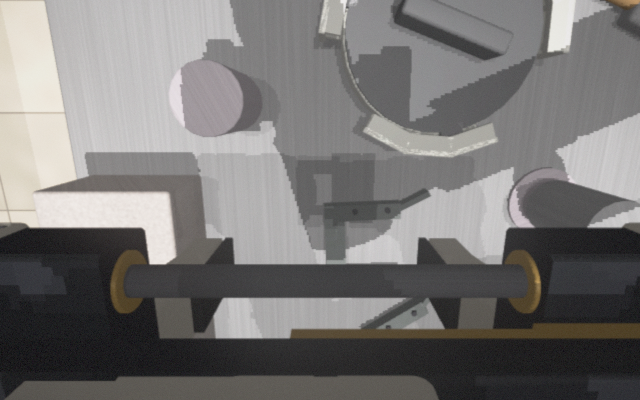

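Run:
```python
from h import *
def C(p,z,n): 
    u=np.array(p)/3.2+[175,135]; print(n,ray('side',u,z)[0,:2].round(3))
C((148,80),.109,'pair1 top');C((160,180),.003,'pair1 flange')
C((250,130),.105,'bare top');C((314,194),.109,'pair3 top');C((320,300),.003,'p3 flange')
C((212,240),.06,'jar top');C((212,296),0.0,'jar base')
for n,ps in dict(A=[(212,43),(303,43),(200,108),(313,106)],B=[(365,108),(448,132),(290,165),(400,205)],C=[(512,163),(576,215),(408,192),(482,248)]).items():
    for p in ps: C(p,.016,'shoe'+n)
for p in [(513,283),(635,283),(635,300),(513,300)]: C(p,.088,'handle')
def W(p,z,n): print(n,ray('wrist',p,z)[0,:2].round(3))
for p in [(398,12),(490,57),(510,35),(420,-10)]: W(p,.088,'whandle')
W((445,60),.05,'w lid approx')
W((205,98),.09,'w can top')
# mat
m=[d for d in r.cut_out('mat','scene')][0]['mask'].astype(np.uint8)
cc=max(cv2.findContours(m,0,2)[0],key=len).reshape(-1,2)
P=ray('scene',cc,.003)[:,:2]; c,R=cv2.minEnclosingCircle(P.astype(np.float32)); print('mat',c,R)
for n in ['tub_floor','lid_grip']:
  m=r.cut_out(n,'scene')[0]['mask'].astype(np.uint8); cc=cv2.findContours(m,0,2)[0]; cc=max(cc,key=len).reshape(-1,2)
  print(n,cv2.minEnclosingCircle(ray('scene',cc,.05)[:,:2].astype(np.float32)))
```

```text
pair1 top [0.369 0.248]
pair1 flange [0.37  0.251]
bare top [0.422 0.142]
pair3 top [0.433 0.028]
p3 flange [0.434 0.03 ]
jar top [0.361 0.07 ]
jar base [0.358 0.076]
shoeA [0.486 0.446]
shoeA [0.569 0.407]
shoeA [0.435 0.332]
shoeA [0.533 0.29 ]
shoeB [0.576 0.266]
shoeB [0.629 0.194]
shoeB [0.477 0.206]
shoeB [0.54  0.107]
shoeC [0.658 0.123]
shoeC [0.67  0.029]
shoeC [0.555 0.122]
shoeC [0.576 0.021]
handle [ 0.533 -0.112]
handle [ 0.614 -0.15 ]
handle [ 0.603 -0.167]
handle [ 0.523 -0.129]
whandle [ 0.619 -0.139]
whandle [ 0.545 -0.107]
whandle [ 0.532 -0.123]
whandle [ 0.603 -0.154]
w lid approx [ 0.568 -0.11 ]
w can top [ 0.771 -0.076]
mat (0.36888086795806885, -0.36367470026016235) 0.10698741674423218
tub_floor ((0.5735906362533569, -0.1474032700061798), 0.11755331605672836)
lid_grip ((0.5692753195762634, -0.13232643902301788), 0.08881506323814392)
```

Side crop: a pair at (148,130), a bare inner at (250,180) and a pair at (315,250). The shoes' mouths face the robot, so each beaker has a natural shoe, and the measured heights agree. I'll move to where the wrist camera looks straight at the lid.

servo_tool([
  {"dx":-3,"dy":-1,"dz":0,"spin":0,"grip":100},
  {"dx":-6,"dy":-2.5,"dz":0,"spin":0,"grip":100},
  {"dx":-9,"dy":-3.5,"dz":0,"spin":0,"grip":100},
  {"dx":-10,"dy":-4,"dz":0,"spin":0,"grip":100},
  {"dx":-10,"dy":-4,"dz":0,"spin":0,"grip":100},
  {"dx":-10,"dy":-4,"dz":0,"spin":0,"grip":100},
  {"dx":-10,"dy":-4,"dz":0,"spin":0,"grip":100},
  {"dx":-10,"dy":-4,"dz":0,"spin":0,"grip":100},
  {"dx":-10,"dy":-4,"dz":0,"spin":0,"grip":100},
  {"dx":-10,"dy":-4,"dz":0,"spin":0,"grip":100},
], squeeze=30)

```text
time_s: 2.33
tcp_pos: [0.5755, -0.0397, 0.2261]
eef_rot: [180.0, -0.0, -90.0]
contact_force: [0.3, -0.2, 0.1]
gripper_width: 0.0876
```

Run:
```python
from h import *
s=r.get_state(); print(s['time_s'],s['tcp_pos'],s['joints'])
c=r.get_calibration('wrist'); im=snap('wrist','w1.png'); import pickle; pickle.dump(c,open('w1.pkl','wb'))
for n,z in [('lid_grip',.05),('tub_floor',.057)]:
  for d in r.cut_out(n,'wrist')[:2]:
    m=d['mask'].astype(np.uint8); cc=max(cv2.findContours(m,0,2)[0],key=len).reshape(-1,2)
    print(n,d['p'],d['extent'],cv2.minEnclosingCircle(ray('wrist',cc,z,c)[:,:2].astype(np.float32)))
```

```text
2.3333 [ 0.57546685 -0.03972828  0.22605663] [ 1.54718728e+01  1.14051076e+01 -1.20362224e+01  5.22638111e-04
 -6.66022219e+01 -1.54581279e+01]
lid_grip 0.59 [230.4, 0.0, 423.6, 177.5] ((0.5711362361907959, -0.13286778330802917), 0.08995991945266724)
tub_floor 0.56 [206.4, 0.0, 450.8, 199.2] ((0.5770130157470703, -0.04553396254777908), 0.061898019164800644)
```

View pics/w1.png

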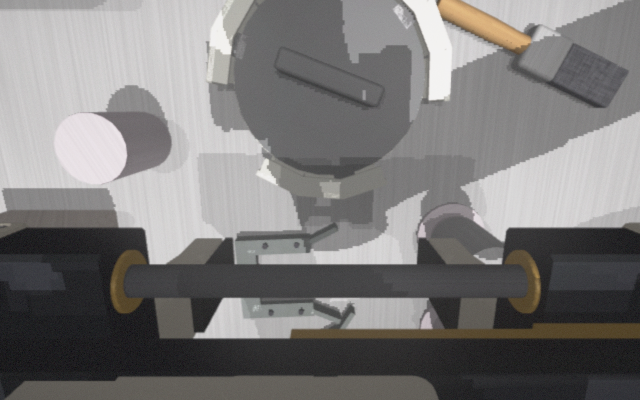

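Run:
```python
from h import *; import pickle
c=pickle.load(open('w1.pkl','rb'))
for z in (.082,.088,.094):
    P=ray('wrist',[(280,47),(384,87),(378,106),(275,66)],z,c)[:,:2]; v=(P[0]-P[1]+P[3]-P[2]); print(z,P.mean(0),np.degrees(np.arctan2(v[1],v[0])),np.linalg.norm(P[0]-P[1]),np.linalg.norm(P[1]-P[2]))
P=ray('wrist',[(232,70),(429,65),(330,178),(255,130),(405,132)],.05,c)[:,:2]
A=np.c_[2*P,np.ones(5)]; x=np.linalg.lstsq(A,(P**2).sum(1),rcond=None)[0]; ce=x[:2]; print('lid',ce,np.sqrt(x[2]+ce@ce))
for n,p in dict(botL=(262,168),botR=(383,180),leftlow=(208,82),rightlow=(440,100)).items():
    q=ray('wrist',p,.057,c)[0,:2]-[.571,-.134]; print(n,np.degrees(np.arctan2(q[1],q[0])),np.linalg.norm(q))
```

```text
0.082 [ 0.57095898 -0.1329468 ] -20.026258194547413 0.08906473780719179 0.01555468429428374
0.088 [ 0.57104004 -0.13243778] -20.02625819454742 0.08730266333100038 0.015246947328398245
0.094 [ 0.5711211  -0.13192876] -20.026258194547413 0.08554058885480907 0.01493921036251278
lid [ 0.5698323  -0.13395106] 0.08669945943622787
botL 51.70624800925754 0.10124258844233312
botR 119.18335168535484 0.10402141183592065
leftlow 1.760060399038797 0.10683511443876467
rightlow 169.42031677258032 0.10014234895345715
```

The wrist view is clear. The handle is centred at (330,77), and its bar length of 89 mm fits. The lid centre is about (0.571, -0.133) with x at -20°, and the tub's x is about -34.5°, so a turn of about +45° frees the lid.

servo_tool([
  {"dx":-0.1,"dy":-1,"dz":-1,"spin":0.122,"grip":100},
  {"dx":-0.1,"dy":-2.3,"dz":-2,"spin":0.244,"grip":100},
  {"dx":-0.2,"dy":-3.5,"dz":-3,"spin":0.366,"grip":100},
  {"dx":-0.2,"dy":-4.7,"dz":-4,"spin":0.489,"grip":100},
  {"dx":-0.3,"dy":-6,"dz":-5,"spin":0.611,"grip":100},
  {"dx":-0.3,"dy":-7,"dz":-6,"spin":0.733,"grip":100},
  {"dx":-0.4,"dy":-8,"dz":-7,"spin":0.855,"grip":100},
  {"dx":-0.45,"dy":-8.8,"dz":-8,"spin":0.977,"grip":100},
  {"dx":-0.45,"dy":-9.3,"dz":-9,"spin":1.1,"grip":100},
  {"dx":-0.45,"dy":-9.3,"dz":-9,"spin":1.222,"grip":100},
])

```text
time_s: 3.32
tcp_pos: [0.5692, -0.1338, 0.1342]
eef_rot: [179.9, 0.2, -19.7]
contact_force: [-0.2, 0.5, -0.4]
gripper_width: 0.0876
```

servo_tool([
  {"dz":0},
  {"dz":-1.5},
  {"dz":-3},
  {"dz":-4.5},
  {"dz":-6},
  {"dz":-7},
  {"dz":-7.5},
  {"dz":-7.8},
  {"dz":-7.8},
  {"dz":-7.8},
])

```text
validation failed for argument at $.ta...
```

servo_tool([
  {"grip":10},
  {"grip":10},
  {"grip":10},
  {"grip":10},
  {"grip":10},
  {"grip":10},
  {"grip":10},
  {"grip":10},
  {"grip":10},
  {"grip":10},
], squeeze=40)

```text
validation failed for argument at $.ta...
```

servo_tool([
  {"dx":0,"dy":0,"dz":-1,"spin":0,"grip":100},
  {"dx":0,"dy":0,"dz":-2.5,"spin":0,"grip":100},
  {"dx":0,"dy":0,"dz":-4,"spin":0,"grip":100},
  {"dx":0,"dy":0,"dz":-5.5,"spin":0,"grip":100},
  {"dx":0,"dy":0,"dz":-6.5,"spin":0,"grip":100},
  {"dx":0,"dy":0,"dz":-7.2,"spin":0,"grip":100},
  {"dx":0,"dy":0,"dz":-7.7,"spin":0,"grip":100},
  {"dx":0,"dy":0,"dz":-7.8,"spin":0,"grip":100},
  {"dx":0,"dy":0,"dz":-7.8,"spin":0,"grip":100},
  {"dx":0,"dy":0,"dz":-7.8,"spin":0,"grip":100},
])

```text
time_s: 4.15
tcp_pos: [0.571, -0.133, 0.0592]
eef_rot: [-180.0, -0.1, -20.0]
contact_force: [-0.8, 0.4, 0.1]
gripper_width: 0.0879
```

servo_tool([
  {"dx":0,"dy":0,"dz":0,"spin":0,"grip":10},
  {"dx":0,"dy":0,"dz":0,"spin":0,"grip":10},
  {"dx":0,"dy":0,"dz":0,"spin":0,"grip":10},
  {"dx":0,"dy":0,"dz":0,"spin":0,"grip":10},
  {"dx":0,"dy":0,"dz":0,"spin":0,"grip":10},
  {"dx":0,"dy":0,"dz":0,"spin":0,"grip":10},
  {"dx":0,"dy":0,"dz":0,"spin":0,"grip":10},
  {"dx":0,"dy":0,"dz":0,"spin":0,"grip":10},
  {"dx":0,"dy":0,"dz":0,"spin":0,"grip":10},
  {"dx":0,"dy":0,"dz":0,"spin":0,"grip":10},
], squeeze=40)

```text
time_s: 4.98
tcp_pos: [0.5705, -0.133, 0.0585]
eef_rot: [180.0, 0.0, -20.0]
contact_force: [-0.2, 0.2, 0.2]
gripper_width: 0.0267
```

servo_tool([
  {"dx":0,"dy":0,"dz":0,"spin":0,"grip":10},
  {"dx":0,"dy":0,"dz":0,"spin":0,"grip":10},
  {"dx":0,"dy":0,"dz":0,"spin":0,"grip":10},
  {"dx":0,"dy":0,"dz":0,"spin":0,"grip":10},
  {"dx":0,"dy":0,"dz":0,"spin":0,"grip":10},
  {"dx":0,"dy":0,"dz":0,"spin":0,"grip":10},
  {"dx":0,"dy":0,"dz":0,"spin":0.03,"grip":10},
  {"dx":0,"dy":0,"dz":0,"spin":0.06,"grip":10},
  {"dx":0,"dy":0,"dz":0,"spin":0.1,"grip":10},
  {"dx":0,"dy":0,"dz":0,"spin":0.15,"grip":10},
])

```text
time_s: 5.82
tcp_pos: [0.5704, -0.1331, 0.0585]
eef_rot: [180.0, 0.0, -11.3]
contact_force: [-0.5, -0.3, -0.7]
gripper_width: 0.0176
```

servo_tool([
  {"dx":0,"dy":0,"dz":0,"spin":0.07,"grip":10},
  {"dx":0,"dy":0,"dz":0,"spin":0.14,"grip":10},
  {"dx":0,"dy":0,"dz":0,"spin":0.21,"grip":10},
  {"dx":0,"dy":0,"dz":0,"spin":0.28,"grip":10},
  {"dx":0,"dy":0,"dz":0,"spin":0.35,"grip":10},
  {"dx":0,"dy":0,"dz":0,"spin":0.42,"grip":10},
  {"dx":0,"dy":0,"dz":0,"spin":0.49,"grip":10},
  {"dx":0,"dy":0,"dz":0,"spin":0.56,"grip":10},
  {"dx":0,"dy":0,"dz":0,"spin":0.63,"grip":10},
  {"dx":0,"dy":0,"dz":0,"spin":0.64,"grip":10},
])

```text
time_s: 6.65
tcp_pos: [0.5704, -0.133, 0.0585]
eef_rot: [-180.0, 0.0, 25.5]
contact_force: [-0.8, 0.2, -1.2]
gripper_width: 0.0177
```

servo_tool([
  {"dx":0,"dy":0,"dz":0,"spin":0,"grip":10},
  {"dx":0,"dy":0,"dz":0.2,"spin":0,"grip":10},
  {"dx":0,"dy":0,"dz":0.4,"spin":0,"grip":10},
  {"dx":0,"dy":0,"dz":0.6,"spin":0,"grip":10},
  {"dx":0,"dy":0,"dz":0.8,"spin":0,"grip":10},
  {"dx":0,"dy":0,"dz":1,"spin":0,"grip":10},
  {"dx":0,"dy":0,"dz":1.2,"spin":0,"grip":10},
  {"dx":0,"dy":0,"dz":1.4,"spin":0,"grip":10},
  {"dx":0,"dy":0,"dz":1.7,"spin":0,"grip":10},
  {"dx":0,"dy":0,"dz":2,"spin":0,"grip":10},
])

```text
time_s: 7.48
tcp_pos: [0.5704, -0.133, 0.0788]
eef_rot: [-180.0, 0.0, 25.3]
contact_force: [-0.1, 0.3, -2.9]
gripper_width: 0.0178
```

The lid is free: the wrist reads 2.9 N, the lid's own weight. Carrying it to the mat.

servo_tool([
  {"dx":0,"dy":0,"dz":2,"spin":0,"grip":10},
  {"dx":0,"dy":-1,"dz":4,"spin":0,"grip":10},
  {"dx":-2,"dy":-3,"dz":6,"spin":0,"grip":10},
  {"dx":-4.5,"dy":-6,"dz":7,"spin":0,"grip":10},
  {"dx":-7,"dy":-9,"dz":7,"spin":0,"grip":10},
  {"dx":-9.5,"dy":-12,"dz":7,"spin":0,"grip":10},
  {"dx":-12,"dy":-15,"dz":7,"spin":0,"grip":10},
  {"dx":-14.5,"dy":-18,"dz":7,"spin":0,"grip":10},
  {"dx":-17,"dy":-20.5,"dz":6,"spin":0,"grip":10},
  {"dx":-19,"dy":-22.5,"dz":4,"spin":0,"grip":10},
])

```text
time_s: 8.32
tcp_pos: [0.3802, -0.3604, 0.1209]
eef_rot: [179.8, -0.2, 25.3]
contact_force: [0.7, -0.6, -3.0]
gripper_width: 0.0179
```

servo_tool([
  {"dx":-0.6,"dy":-0.3,"dz":-1.5,"spin":0,"grip":10},
  {"dx":-1.1,"dy":-0.6,"dz":-3,"spin":0,"grip":10},
  {"dx":-1.1,"dy":-0.6,"dz":-4.5,"spin":0,"grip":10},
  {"dx":-1.1,"dy":-0.6,"dz":-6,"spin":0,"grip":10},
  {"dx":-1.1,"dy":-0.6,"dz":-7,"spin":0,"grip":10},
  {"dx":-1.1,"dy":-0.6,"dz":-8,"spin":0,"grip":10},
  {"dx":-1.1,"dy":-0.6,"dz":-8.5,"spin":0,"grip":10},
  {"dx":-1.1,"dy":-0.6,"dz":-8.8,"spin":0,"grip":10},
  {"dx":-1.1,"dy":-0.6,"dz":-9,"spin":0,"grip":10},
  {"dx":-1.1,"dy":-0.6,"dz":-9,"spin":0,"grip":10},
])

```text
time_s: 9.15
tcp_pos: [0.3697, -0.364, 0.0286]
eef_rot: [180.0, -0.0, 25.3]
contact_force: [0.4, -0.4, -3.1]
gripper_width: 0.018
```

servo_tool([
  {"dx":0,"dy":0,"dz":-0.1,"spin":0,"grip":10},
  {"dx":0,"dy":0,"dz":-0.2,"spin":0,"grip":10},
  {"dx":0,"dy":0,"dz":-0.3,"spin":0,"grip":10},
  {"dx":0,"dy":0,"dz":-0.4,"spin":0,"grip":10},
  {"dx":0,"dy":0,"dz":-0.5,"spin":0,"grip":10},
  {"dx":0,"dy":0,"dz":-0.6,"spin":0,"grip":10},
  {"dx":0,"dy":0,"dz":-0.65,"spin":0,"grip":10},
  {"dx":0,"dy":0,"dz":-0.7,"spin":0,"grip":10},
  {"dx":0,"dy":0,"dz":-0.7,"spin":0,"grip":10},
  {"dx":0,"dy":0,"dz":-0.7,"spin":0,"grip":10},
])

```text
time_s: 9.98
tcp_pos: [0.3695, -0.364, 0.0215]
eef_rot: [-180.0, 0.0, 25.3]
contact_force: [0.4, 0.6, -4.0]
gripper_width: 0.0176
```

Run:
```python
from h import *
ims=snap('scene','s2.png'); sd=snap('side','d2.png')
for c in ('scene','side'):
  for n,z in [('lid_grip',.009),('mat',.003)]:
    for d in r.cut_out(n,c)[:2]:
      m=d['mask'].astype(np.uint8); cc=max(cv2.findContours(m,0,2)[0],key=len).reshape(-1,2)
      print(c,n,round(d['p'],2),d['extent'],cv2.minEnclosingCircle(ray(c,cc,z)[:,:2].astype(np.float32)))
```

```text
scene lid_grip 0.84 [129.6, 255.9, 208.7, 318.9] ((0.3752637505531311, -0.3680592179298401), 0.0945158526301384)
scene mat 0.91 [123.4, 251.5, 213.0, 325.5] ((0.3722796142101288, -0.3629240393638611), 0.10564719140529633)
scene mat 0.62 [259.6, 164.7, 271.2, 190.5] ((0.3326968550682068, 0.10042379051446915), 0.05461632460355759)
side lid_grip 0.58 [271.7, 325.8, 367.3, 395.9] ((0.3579923212528229, -0.3677924871444702), 0.09540102630853653)
side mat 0.94 [270.8, 317.3, 376.0, 397.5] ((0.36762872338294983, -0.36144086718559265), 0.10760288685560226)
```

servo_tool([
  {"dx":0,"dy":0.1,"dz":-0.05,"spin":0,"grip":10},
  {"dx":0,"dy":0.1,"dz":-0.1,"spin":0,"grip":10},
  {"dx":0,"dy":0.1,"dz":-0.15,"spin":0,"grip":10},
  {"dx":0,"dy":0.1,"dz":-0.2,"spin":0,"grip":10},
  {"dx":0,"dy":0.1,"dz":-0.2,"spin":0,"grip":10},
  {"dx":0,"dy":0.1,"dz":-0.2,"spin":0,"grip":10},
  {"dx":0,"dy":0.1,"dz":-0.2,"spin":0,"grip":10},
  {"dx":0,"dy":0.1,"dz":-0.2,"spin":0,"grip":10},
  {"dx":0,"dy":0.1,"dz":-0.2,"spin":0,"grip":10},
  {"dx":0,"dy":0.1,"dz":-0.2,"spin":0,"grip":10},
])

```text
time_s: 11.12
tcp_pos: [0.3695, -0.363, 0.0196]
eef_rot: [180.0, 0.0, 25.3]
contact_force: [0.8, 0.1, -2.2]
gripper_width: 0.0174
```

servo_tool([
  {"dx":0,"dy":0,"dz":-0.05,"spin":0,"grip":10},
  {"dx":0,"dy":0,"dz":-0.1,"spin":0,"grip":10},
  {"dx":0,"dy":0,"dz":-0.1,"spin":0,"grip":10},
  {"dx":0,"dy":0,"dz":-0.15,"spin":0,"grip":10},
  {"dx":0,"dy":0,"dz":-0.15,"spin":0,"grip":10},
  {"dx":0,"dy":0,"dz":-0.2,"spin":0,"grip":10},
  {"dx":0,"dy":0,"dz":-0.2,"spin":0,"grip":10},
  {"dx":0,"dy":0,"dz":-0.2,"spin":0,"grip":10},
  {"dx":0,"dy":0,"dz":-0.2,"spin":0,"grip":10},
  {"dx":0,"dy":0,"dz":-0.2,"spin":0,"grip":10},
])

```text
time_s: 11.95
tcp_pos: [0.3695, -0.363, 0.0175]
eef_rot: [-180.0, 0.0, 25.3]
contact_force: [-0.2, -0.0, -2.7]
gripper_width: 0.0179
```

servo_tool([
  {"dx":0,"dy":0,"dz":-0.05,"spin":0,"grip":10},
  {"dx":0,"dy":0,"dz":-0.1,"spin":0,"grip":10},
  {"dx":0,"dy":0,"dz":-0.1,"spin":0,"grip":10},
  {"dx":0,"dy":0,"dz":-0.15,"spin":0,"grip":10},
  {"dx":0,"dy":0,"dz":-0.15,"spin":0,"grip":10},
  {"dx":0,"dy":0,"dz":-0.2,"spin":0,"grip":10},
  {"dx":0,"dy":0,"dz":-0.2,"spin":0,"grip":10},
  {"dx":0,"dy":0,"dz":-0.2,"spin":0,"grip":10},
  {"dx":0,"dy":0,"dz":-0.2,"spin":0,"grip":10},
  {"dx":0,"dy":0,"dz":-0.2,"spin":0,"grip":10},
])

```text
time_s: 12.78
tcp_pos: [0.3695, -0.3631, 0.0175]
eef_rot: [180.0, -0.0, 25.3]
contact_force: [-5.6, 6.4, 21.3]
gripper_width: 0.0178
```

Contact at 21 N, so the lid is down. Easing off, opening, then rising.

servo_tool([
  {"dx":0,"dy":0,"dz":0.15,"spin":0,"grip":10},
  {"dx":0,"dy":0,"dz":0.15,"spin":0,"grip":70},
  {"dx":0,"dy":0,"dz":0.15,"spin":0,"grip":70},
  {"dx":0,"dy":0,"dz":0.15,"spin":0,"grip":70},
  {"dx":0,"dy":0,"dz":0.15,"spin":0,"grip":70},
  {"dx":0,"dy":0,"dz":0.15,"spin":0,"grip":70},
  {"dx":0,"dy":0,"dz":1,"spin":0,"grip":70},
  {"dx":0,"dy":0,"dz":3,"spin":0,"grip":70},
  {"dx":0,"dy":0,"dz":6,"spin":0,"grip":70},
  {"dx":0,"dy":0,"dz":9,"spin":0,"grip":70},
])

```text
time_s: 13.62
tcp_pos: [0.3687, -0.3628, 0.1065]
eef_rot: [-179.9, 0.1, 25.3]
contact_force: [0.3, -0.4, 0.2]
gripper_width: 0.0612
```

servo_tool([
  {"dx":0,"dy":0,"dz":4,"spin":-0.122,"grip":100},
  {"dx":1,"dy":3,"dz":8,"spin":-0.244,"grip":100},
  {"dx":2,"dy":6,"dz":11,"spin":-0.366,"grip":100},
  {"dx":3,"dy":9,"dz":14,"spin":-0.489,"grip":100},
  {"dx":4,"dy":12,"dz":17,"spin":-0.611,"grip":100},
  {"dx":5,"dy":15,"dz":17,"spin":-0.733,"grip":100},
  {"dx":6,"dy":18,"dz":17,"spin":-0.855,"grip":100},
  {"dx":7,"dy":22,"dz":17,"spin":-0.977,"grip":100},
  {"dx":8,"dy":26,"dz":17,"spin":-1.1,"grip":100},
  {"dx":9,"dy":30,"dz":17,"spin":-1.222,"grip":100},
])

```text
time_s: 14.45
tcp_pos: [0.4534, -0.0868, 0.2765]
eef_rot: [-179.9, -0.0, -39.9]
contact_force: [2.0, -0.1, -0.2]
gripper_width: 0.0876
```

servo_tool([
  {"dx":1,"dy":4,"dz":0,"spin":-0.122,"grip":100},
  {"dx":2,"dy":8,"dz":0,"spin":-0.244,"grip":100},
  {"dx":3,"dy":12,"dz":0,"spin":-0.366,"grip":100},
  {"dx":4,"dy":16,"dz":0,"spin":-0.489,"grip":100},
  {"dx":4,"dy":20,"dz":0,"spin":-0.611,"grip":100},
  {"dx":4,"dy":22,"dz":0,"spin":-0.733,"grip":100},
  {"dx":4,"dy":23,"dz":0,"spin":-0.79,"grip":100},
  {"dx":4,"dy":23,"dz":0,"spin":-0.79,"grip":100},
  {"dx":4,"dy":23,"dz":0,"spin":-0.79,"grip":100},
  {"dx":4,"dy":23,"dz":0,"spin":-0.79,"grip":100},
])

```text
time_s: 15.28
tcp_pos: [0.4933, 0.141, 0.2758]
eef_rot: [-180.0, -0.0, -84.7]
contact_force: [-0.4, 0.1, 0.0]
gripper_width: 0.0876
```

```bash
cat >> h.py <<'E'
import pickle
def wshot(name):
    s=r.get_state(); c=r.get_calibration('wrist'); im=snap('wrist',name+'.png'); pickle.dump(c,open(name+'.pkl','wb'))
    print(s['time_s'],s['tcp_pos'].round(4) if hasattr(s['tcp_pos'],'round') else s['tcp_pos'],s['eef_rot'])
    return im,c
def cuts(names,cam,c):
    for n,z in names:
        for d in r.cut_out(n,cam)[:4]:
            e=d['extent']; print(n,round(d['p'],2),e,'ctr',ray(cam,[(e[0]+e[2])/2,(e[1]+e[3])/2],z,c)[0,:2].round(3))
E
python3 - <<'E'
from h import *
im,c=wshot('w2'); cuts([('outer_a_mid',.109),('inner_a_mid',.105),('shoe_1_seat',.01),('strip_jar',.06)],'wrist',c)
E
```

```text
15.2833 [0.4933 0.141  0.2758] [-1.79997167e+02 -3.59619007e-03 -8.46742493e+01]
outer_a_mid 0.97 [395.0, 247.2, 443.1, 328.6] ctr [0.388 0.239]
inner_a_mid 0.79 [383.0, 231.7, 426.1, 260.2] ctr [0.408 0.197]
shoe_1_seat 0.69 [168.4, 50.1, 273.7, 159.1] ctr [0.619 0.079]
strip_jar 0.55 [424.5, 103.2, 480.5, 143.2] ctr [0.367 0.075]
```

View pics/w2.png

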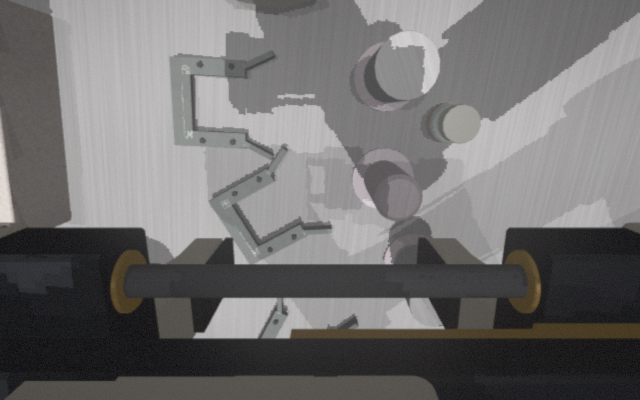

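Run:
```python
from h import *
im=cv2.imread('pics/w2.png')[15:270,160:450]; cv2.imwrite('pics/w2c.png',cv2.resize(im,None,fx=2.3,fy=2.3,interpolation=cv2.INTER_CUBIC))
```

```text
(no output)
```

View pics/w2c.png

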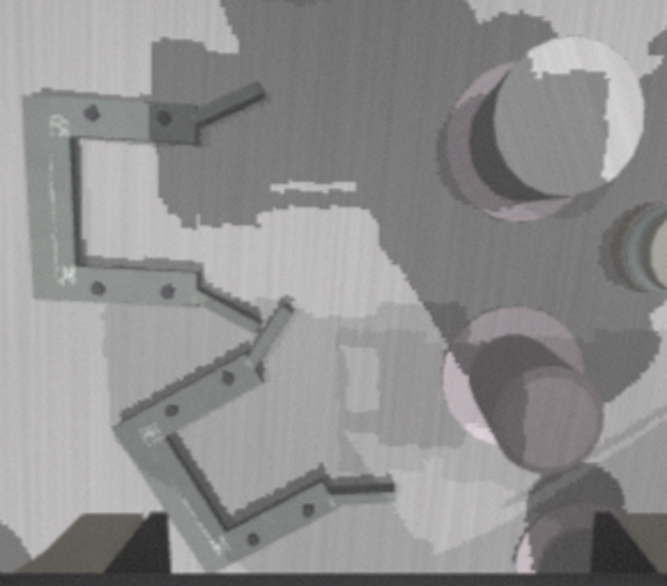

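```bash
cat >> h.py <<'E'
def fit2d(M,W):
    M=np.array(M,float)/1000;W=np.array(W);mc=M.mean(0);wc=W.mean(0)
    H=(M-mc).T@(W-wc);th=np.arctan2(H[0,1]-H[1,0],H[0,0]+H[1,1]);R=np.array([[np.cos(th),-np.sin(th)],[np.sin(th),np.cos(th)]])
    t=wc-R@mc; return t,np.degrees(th),np.abs(W-(M@R.T+t)).max()
E
python3 - <<'E'
from h import *
c=pickle.load(open('w2.pkl','rb'))
q=lambda ps: np.array(ps)/2.3+[160,15]
W=lambda ps,z: ray('wrist',q(ps),z,c)[:,:2]
M=[(48,-48.5),(48,48.5),(-30,-31),(-30,31),(-30,-48.5),(-30,48.5)]
print('C',fit2d(M,W([(24,95),(33,298),(195,143),(198,265),(197,102),(199,303)],.016)))
print('B',fit2d(M,W([(113,427),(210,572),(265,380),(323,470),(250,350),(333,505)],.016)))
print('pair3',W([(569,116)],.109),W([(508,149)],.005)); print('bare',W([(549,419)],.105),W([(512,376)],.005))
print('jar',W([(700,252)],.06))
E
```

```text
C (array([0.62139579, 0.07826292]), np.float64(2.870184399534945), np.float64(0.00447971216837606))
B (array([0.56069817, 0.20365082]), np.float64(34.304151670898406), np.float64(0.004853448461427351))
pair3 [[0.43180399 0.03049588]] [[0.43836461 0.03483483]]
bare [[0.42129076 0.14814422]] [[0.42091974 0.14898682]]
jar [[0.35432505 0.07533267]]
```

Run:
```python
from h import *
q=lambda p:np.array(p)/3.2+[175,135]
b=ray('side',q((600,72)),0)[0]; b2=ray('side',q((738,195)),0)[0]; print('box base corners',b,b2)
for z in (.04,.06,.08,.1,.12): print(z,proj('side',[*b[:2],z])*3.2-np.array([175,135])*3.2)
c=pickle.load(open('w2.pkl','rb')); 
for z in (.06,.08,.1): print(z,ray('wrist',[(72,225),(50,60)],z,c)[:,:2].tolist())
```

```text
box base corners [0.82677402 0.25213311 0.        ] [0.8283965  0.01261749 0.        ]
0.04 [[602.5329459  37.02678  ]]
0.06 [[603.82766893  19.15011182]]
0.08 [[605.14178967   1.005613  ]]
0.1 [[606.47574735 -17.41278092]]
0.12 [[607.82999454 -36.11131886]]
0.06 [[0.7679705349952037, 0.22368148117042796], [0.7746099654520453, 0.051891411855589764]]
0.08 [[0.7536313969466125, 0.21569202266747214], [0.7599167721099767, 0.053062857108326714]]
0.1 [[0.7392922588980213, 0.20770256416451635], [0.7452235787679082, 0.054234302361063656]]
```

servo_tool([
  {"dx":-1.5,"dy":-2.5,"dz":-1,"spin":-0.04,"grip":100},
  {"dx":-3,"dy":-5,"dz":-2,"spin":-0.04,"grip":100},
  {"dx":-4.5,"dy":-7.5,"dz":-4,"spin":-0.04,"grip":100},
  {"dx":-6.1,"dy":-10,"dz":-6,"spin":-0.04,"grip":100},
  {"dx":-6.1,"dy":-11.1,"dz":-9,"spin":-0.04,"grip":100},
  {"dx":-6.1,"dy":-11.1,"dz":-12,"spin":-0.04,"grip":100},
  {"dx":-6.1,"dy":-11.1,"dz":-13,"spin":-0.04,"grip":100},
  {"dx":-6.1,"dy":-11.1,"dz":-13,"spin":-0.04,"grip":100},
  {"dx":-6.1,"dy":-11.1,"dz":-13,"spin":-0.04,"grip":100},
  {"dx":-6.1,"dy":-11.1,"dz":-13,"spin":-0.04,"grip":100},
])

```text
time_s: 16.37
tcp_pos: [0.4334, 0.0308, 0.1467]
eef_rot: [-179.9, 0.0, -87.1]
contact_force: [0.4, -0.2, 0.1]
gripper_width: 0.0876
```

Run:
```python
from h import *
s=r.get_state(); print(s['time_s'],s['tcp_pos'])
side=snap('side','d3.png'); cuts([('outer_a_mid',.0645)],'side',None)
sc=snap('scene','s3.png'); cuts([('outer_a_mid',.0645)],'scene',None)
```

```text
16.3667 [0.43341224 0.03082734 0.14665598]
outer_a_mid 0.8 [213.5, 153.2, 235.7, 192.6] ctr [0.374 0.25 ]
outer_a_mid 0.29 [260.4, 220.4, 290.0, 238.5] ctr [ 0.407 -0.045]
outer_a_mid 0.43 [296.7, 125.4, 313.5, 134.6] ctr [0.346 0.314]
```

The box is only about 70 mm tall, clear of the gripper body. Descending on this pair.

servo_tool([
  {"dx":0,"dy":0,"dz":-2,"spin":0,"grip":100},
  {"dx":0,"dy":0,"dz":-4,"spin":0,"grip":100},
  {"dx":0,"dy":0,"dz":-6,"spin":0,"grip":100},
  {"dx":0,"dy":0,"dz":-7.5,"spin":0,"grip":100},
  {"dx":0,"dy":0,"dz":-8.2,"spin":0,"grip":100},
  {"dx":0,"dy":0,"dz":-8.2,"spin":0,"grip":50},
  {"dx":0,"dy":0,"dz":-8.2,"spin":0,"grip":50},
  {"dx":0,"dy":0,"dz":-8.2,"spin":0,"grip":50},
  {"dx":0,"dy":0,"dz":-8.2,"spin":0,"grip":50},
  {"dx":0,"dy":0,"dz":-8.2,"spin":0,"grip":50},
], squeeze=15)

```text
time_s: 17.4
tcp_pos: [0.4331, 0.031, 0.0644]
eef_rot: [-179.9, 0.0, -87.1]
contact_force: [-0.8, 0.2, 0.7]
gripper_width: 0.0594
```

servo_tool([
  {"dx":0,"dy":0,"dz":0,"spin":0,"grip":50},
  {"dx":0,"dy":0,"dz":0,"spin":0,"grip":50},
  {"dx":0,"dy":0,"dz":0,"spin":0,"grip":50},
  {"dx":0,"dy":0,"dz":0,"spin":0,"grip":50},
  {"dx":0,"dy":0,"dz":0,"spin":0,"grip":50},
  {"dx":0,"dy":0,"dz":0,"spin":0,"grip":50},
  {"dx":0.2,"dy":0,"dz":0,"spin":0,"grip":50},
  {"dx":0.4,"dy":0,"dz":0,"spin":0,"grip":50},
  {"dx":0.7,"dy":0.2,"dz":0,"spin":0,"grip":50},
  {"dx":1,"dy":0.5,"dz":0,"spin":0,"grip":50},
])

```text
time_s: 18.23
tcp_pos: [0.439, 0.0334, 0.0636]
eef_rot: [179.6, -0.2, -87.1]
contact_force: [-11.4, -6.6, 19.5]
gripper_width: 0.0563
```

servo_tool([
  {"dx":0,"dy":0,"dz":0,"spin":0,"grip":50},
  {"dx":0,"dy":0,"dz":0.05,"spin":0,"grip":50},
  {"dx":0,"dy":0,"dz":0.1,"spin":0,"grip":50},
  {"dx":0,"dy":0,"dz":0.1,"spin":0,"grip":50},
  {"dx":0,"dy":0,"dz":0.1,"spin":0,"grip":50},
  {"dx":0,"dy":0,"dz":0.1,"spin":0,"grip":50},
  {"dx":0,"dy":0,"dz":0.1,"spin":0,"grip":50},
  {"dx":0,"dy":0,"dz":0.1,"spin":0,"grip":50},
  {"dx":0,"dy":0,"dz":0.1,"spin":0,"grip":50},
  {"dx":0,"dy":0,"dz":0.1,"spin":0,"grip":50},
])

```text
time_s: 19.07
tcp_pos: [0.4425, 0.0357, 0.0645]
eef_rot: [180.0, -0.0, -87.1]
contact_force: [-0.2, 0.5, -3.8]
gripper_width: 0.0568
```

Run:
```python
from h import *
s=r.get_state(); print(s['tcp_pos'],s['contact_force'],s['moment'],s['eef_rot'])
a=snap('scene','s4.png')[110:260,220:420]; b=snap('side')[135:285,175:375]
cv2.imwrite('pics/c4.png',cv2.resize(np.hstack([a,b]),None,fx=2,fy=2,interpolation=cv2.INTER_CUBIC))
```

```text
[0.44249379 0.03565821 0.06450513] [-0.18399897  0.49196083 -3.78474924] [-0.0079764  -0.03771958  0.01647862] [ 1.79996064e+02 -2.59602833e-04 -8.71036384e+01]
```

View pics/c4.png

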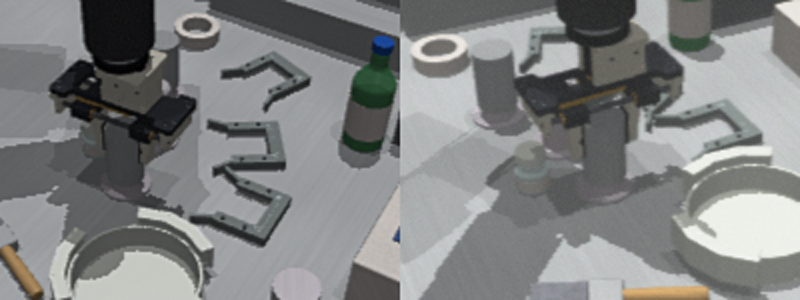

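The pair is held, but the reading of -3.8 N is close to its whole weight. I'll ease down slightly and slide it towards the shoe axis, watching fz.

servo_tool([
  {"dx":0,"dy":0,"dz":-0.03,"spin":0,"grip":50},
  {"dx":0.4,"dy":0.3,"dz":-0.03,"spin":0,"grip":50},
  {"dx":0.9,"dy":0.7,"dz":-0.03,"spin":0,"grip":50},
  {"dx":1.5,"dy":1.1,"dz":-0.03,"spin":0,"grip":50},
  {"dx":2.1,"dy":1.6,"dz":-0.03,"spin":0,"grip":50},
  {"dx":2.8,"dy":2.1,"dz":-0.03,"spin":0,"grip":50},
  {"dx":3.5,"dy":2.6,"dz":-0.03,"spin":0,"grip":50},
  {"dx":4.2,"dy":3.1,"dz":-0.03,"spin":0,"grip":50},
  {"dx":4.9,"dy":3.6,"dz":-0.03,"spin":0,"grip":50},
  {"dx":4.9,"dy":3.6,"dz":-0.03,"spin":0,"grip":50},
])

```text
time_s: 20.0
tcp_pos: [0.4935, 0.0729, 0.0643]
eef_rot: [-179.9, 0.0, -87.1]
contact_force: [0.9, 0.3, -3.3]
gripper_width: 0.0567
```

Run:
```python
from h import *
im,c=wshot('w5'); print(r.get_state()['contact_force'])
a=snap('scene','s5.png')[110:240,250:400]; b=im[0:400,0:640]
cv2.imwrite('pics/c5.png',cv2.resize(a,None,fx=4.5,fy=4.5,interpolation=cv2.INTER_CUBIC))
```

```text
20.0 [0.4935 0.0729 0.0643] [-1.79931737e+02  1.08624407e-02 -8.70605369e+01]
[-0.24903759 -0.52167357 -4.71362441]
```

View pics/c5.png

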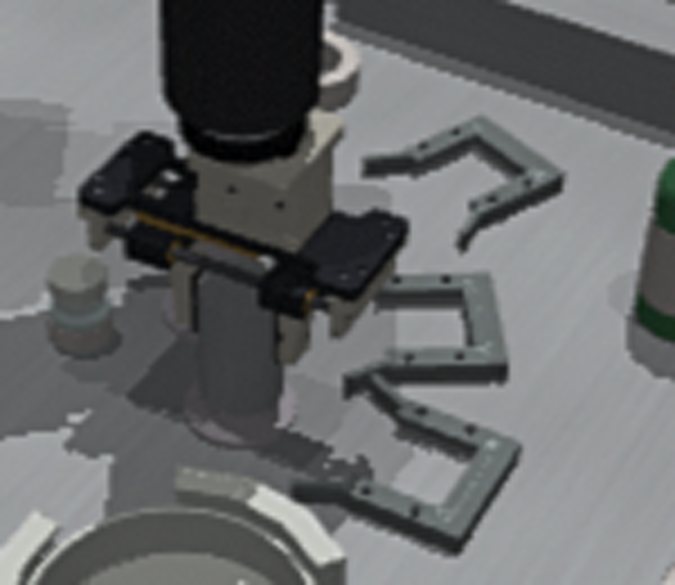

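servo_tool([
  {"dx":0,"dy":0,"dz":-0.02,"spin":0,"grip":50},
  {"dx":0,"dy":0,"dz":-0.04,"spin":0,"grip":50},
  {"dx":0,"dy":0,"dz":-0.05,"spin":0,"grip":50},
  {"dx":0,"dy":0,"dz":-0.05,"spin":0,"grip":50},
  {"dx":0,"dy":0,"dz":-0.05,"spin":0,"grip":50},
  {"dx":0,"dy":0,"dz":-0.05,"spin":0,"grip":50},
  {"dx":0,"dy":0,"dz":-0.05,"spin":0,"grip":50},
  {"dx":0,"dy":0,"dz":-0.05,"spin":0,"grip":50},
  {"dx":0,"dy":0,"dz":-0.05,"spin":0,"grip":50},
  {"dx":0,"dy":0,"dz":-0.05,"spin":0,"grip":50},
])

```text
time_s: 20.93
tcp_pos: [0.4915, 0.0717, 0.0637]
eef_rot: [180.0, 0.0, -87.1]
contact_force: [-0.2, -0.2, -2.5]
gripper_width: 0.0567
```

servo_tool([
  {"dx":0,"dy":0,"dz":-0.02,"spin":0,"grip":50},
  {"dx":0.5,"dy":0,"dz":-0.03,"spin":0,"grip":50},
  {"dx":1.2,"dy":0.05,"dz":-0.03,"spin":0,"grip":50},
  {"dx":2,"dy":0.1,"dz":-0.03,"spin":0,"grip":50},
  {"dx":2.8,"dy":0.15,"dz":-0.03,"spin":0,"grip":50},
  {"dx":3.6,"dy":0.2,"dz":-0.03,"spin":0,"grip":50},
  {"dx":4.4,"dy":0.2,"dz":-0.03,"spin":0,"grip":50},
  {"dx":5.2,"dy":0.25,"dz":-0.03,"spin":0,"grip":50},
  {"dx":6,"dy":0.3,"dz":-0.03,"spin":0,"grip":50},
  {"dx":6,"dy":0.3,"dz":-0.03,"spin":0,"grip":50},
])

```text
time_s: 21.77
tcp_pos: [0.5536, 0.075, 0.0634]
eef_rot: [-179.9, 0.0, -87.1]
contact_force: [1.3, 0.5, -3.8]
gripper_width: 0.0562
```

servo_tool([
  {"dx":0.4,"dy":0,"dz":0,"spin":0,"grip":50},
  {"dx":0.8,"dy":0.05,"dz":0,"spin":0,"grip":50},
  {"dx":1.2,"dy":0.05,"dz":0,"spin":0,"grip":50},
  {"dx":1.6,"dy":0.1,"dz":0,"spin":0,"grip":50},
  {"dx":2,"dy":0.1,"dz":0,"spin":0,"grip":50},
  {"dx":2.4,"dy":0.1,"dz":0,"spin":0,"grip":50},
  {"dx":2.8,"dy":0.15,"dz":0,"spin":0,"grip":50},
  {"dx":3.2,"dy":0.15,"dz":0,"spin":0,"grip":50},
  {"dx":3.6,"dy":0.2,"dz":0,"spin":0,"grip":50},
  {"dx":3.6,"dy":0.2,"dz":0,"spin":0,"grip":50},
])

```text
time_s: 22.6
tcp_pos: [0.5886, 0.0768, 0.0634]
eef_rot: [-180.0, 0.0, -87.1]
contact_force: [0.4, -0.5, -3.3]
gripper_width: 0.0567
```

servo_tool([
  {"dx":0.4,"dy":0,"dz":-0.02,"spin":0,"grip":50},
  {"dx":0.8,"dy":0.05,"dz":-0.02,"spin":0,"grip":50},
  {"dx":1.2,"dy":0.05,"dz":-0.02,"spin":0,"grip":50},
  {"dx":1.6,"dy":0.1,"dz":-0.02,"spin":0,"grip":50},
  {"dx":2,"dy":0.1,"dz":-0.02,"spin":0,"grip":50},
  {"dx":2.4,"dy":0.1,"dz":-0.02,"spin":0,"grip":50},
  {"dx":2.7,"dy":0.15,"dz":-0.02,"spin":0,"grip":50},
  {"dx":2.8,"dy":0.15,"dz":-0.02,"spin":0,"grip":50},
  {"dx":2.8,"dy":0.15,"dz":-0.02,"spin":0,"grip":50},
  {"dx":2.8,"dy":0.15,"dz":-0.02,"spin":0,"grip":50},
])

```text
time_s: 23.43
tcp_pos: [0.6158, 0.0782, 0.0633]
eef_rot: [-180.0, 0.0, -87.1]
contact_force: [-0.5, -0.8, -2.9]
gripper_width: 0.0565
```

Run:
```python
from h import *
s=r.get_state(); print(s['tcp_pos'],s['contact_force'])
a=snap('scene','s6.png')[140:240,290:390]; b=snap('side')[140:240,280:380]
cv2.imwrite('pics/c6.png',cv2.resize(np.hstack([a,b]),None,fx=4,fy=4,interpolation=cv2.INTER_CUBIC))
```

```text
[0.61584027 0.07821282 0.06325704] [-0.46930572 -0.80153742 -2.92871615]
```

View pics/c6.png

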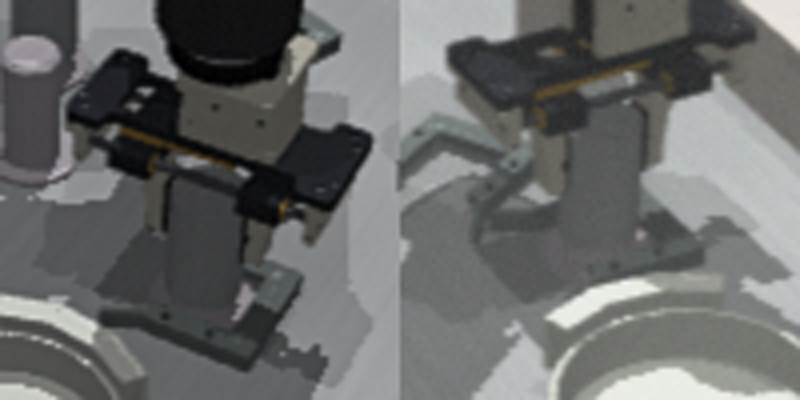

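It is in the channel under the lips. Pushing on gently to the back wall.

servo_tool([
  {"dx":0.1,"dy":0,"dz":0,"spin":0,"grip":50},
  {"dx":0.2,"dy":0,"dz":0,"spin":0,"grip":50},
  {"dx":0.3,"dy":0,"dz":0,"spin":0,"grip":50},
  {"dx":0.4,"dy":0,"dz":0,"spin":0,"grip":50},
  {"dx":0.5,"dy":0,"dz":0,"spin":0,"grip":50},
  {"dx":0.6,"dy":0,"dz":0,"spin":0,"grip":50},
  {"dx":0.65,"dy":0,"dz":0,"spin":0,"grip":50},
  {"dx":0.7,"dy":0,"dz":0,"spin":0,"grip":50},
  {"dx":0.7,"dy":0,"dz":0,"spin":0,"grip":50},
  {"dx":0.7,"dy":0,"dz":0,"spin":0,"grip":50},
])

```text
time_s: 24.37
tcp_pos: [0.6226, 0.0781, 0.0633]
eef_rot: [-180.0, 0.0, -87.1]
contact_force: [-2.2, -0.7, 1.1]
gripper_width: 0.0566
```

servo_tool([
  {"dx":0.05,"dy":0,"dz":0,"spin":0,"grip":50},
  {"dx":0.1,"dy":0,"dz":0,"spin":0,"grip":50},
  {"dx":0.12,"dy":0,"dz":0,"spin":0,"grip":50},
  {"dx":0.15,"dy":0,"dz":0,"spin":0,"grip":50},
  {"dx":0.17,"dy":0,"dz":0,"spin":0,"grip":50},
  {"dx":0.2,"dy":0,"dz":0,"spin":0,"grip":50},
  {"dx":0.2,"dy":0,"dz":0,"spin":0,"grip":50},
  {"dx":0.2,"dy":0,"dz":0,"spin":0,"grip":50},
  {"dx":0.2,"dy":0,"dz":0,"spin":0,"grip":50},
  {"dx":0.2,"dy":0,"dz":0,"spin":0,"grip":50},
])

```text
time_s: 25.2
tcp_pos: [0.6243, 0.0781, 0.0632]
eef_rot: [180.0, -0.0, -87.1]
contact_force: [-5.5, 0.1, 4.1]
gripper_width: 0.0566
```

servo_tool([
  {"dx":0.03,"dy":0,"dz":0,"spin":0,"grip":50},
  {"dx":0.06,"dy":0,"dz":0,"spin":0,"grip":50},
  {"dx":0.09,"dy":0,"dz":0,"spin":0,"grip":50},
  {"dx":0.12,"dy":0,"dz":0,"spin":0,"grip":50},
  {"dx":0.15,"dy":0,"dz":0,"spin":0,"grip":50},
  {"dx":0.15,"dy":0,"dz":0,"spin":0,"grip":50},
  {"dx":0.15,"dy":0,"dz":0,"spin":0,"grip":50},
  {"dx":0.15,"dy":0,"dz":0,"spin":0,"grip":50},
  {"dx":0.15,"dy":0,"dz":0,"spin":0,"grip":50},
  {"dx":0.15,"dy":0,"dz":0,"spin":0,"grip":50},
])

```text
time_s: 26.03
tcp_pos: [0.6248, 0.078, 0.0634]
eef_rot: [179.9, -0.0, -87.1]
contact_force: [-8.3, -0.4, 9.2]
gripper_width: 0.0564
```

At the wall: the TCP is 3 mm past the seat estimate and the force rises stiffly. Relaxing, squeezing firmly and pulling the outer straight up.

servo_tool([
  {"dx":-0.1,"dy":0,"dz":0,"spin":0,"grip":50},
  {"dx":-0.15,"dy":0,"dz":0,"spin":0,"grip":50},
  {"dx":-0.15,"dy":0,"dz":0,"spin":0,"grip":50},
  {"dx":-0.15,"dy":0,"dz":0.1,"spin":0,"grip":50},
  {"dx":-0.15,"dy":0,"dz":0.3,"spin":0,"grip":50},
  {"dx":-0.15,"dy":0,"dz":0.6,"spin":0,"grip":50},
  {"dx":-0.15,"dy":0,"dz":1,"spin":0,"grip":50},
  {"dx":-0.15,"dy":0,"dz":1.5,"spin":0,"grip":50},
  {"dx":-0.15,"dy":0,"dz":2,"spin":0,"grip":50},
  {"dx":-0.15,"dy":0,"dz":2.5,"spin":0,"grip":50},
], squeeze=40)

```text
time_s: 26.87
tcp_pos: [0.6243, 0.0781, 0.0884]
eef_rot: [180.0, -0.0, -87.1]
contact_force: [-0.5, -0.1, -9.0]
gripper_width: 0.0564
```

servo_tool([
  {"dx":0,"dy":0,"dz":0.6,"spin":0,"grip":50},
  {"dx":0,"dy":0,"dz":1.2,"spin":0,"grip":50},
  {"dx":0,"dy":0,"dz":1.8,"spin":0,"grip":50},
  {"dx":0,"dy":0,"dz":2.5,"spin":0,"grip":50},
  {"dx":0,"dy":0,"dz":3.2,"spin":0,"grip":50},
  {"dx":0,"dy":0,"dz":4,"spin":0,"grip":50},
  {"dx":0,"dy":0,"dz":4.8,"spin":0,"grip":50},
  {"dx":0,"dy":0,"dz":5.6,"spin":0,"grip":50},
  {"dx":0,"dy":0,"dz":6.5,"spin":0,"grip":50},
  {"dx":0,"dy":0,"dz":7.5,"spin":0,"grip":50},
])

```text
time_s: 27.7
tcp_pos: [0.6252, 0.0783, 0.1651]
eef_rot: [-179.9, 0.0, -87.1]
contact_force: [0.5, -0.2, -2.3]
gripper_width: 0.0564
```

servo_tool([
  {"dx":0,"dy":0,"dz":0.6,"spin":0,"grip":50},
  {"dx":0,"dy":0,"dz":1.2,"spin":0,"grip":50},
  {"dx":0,"dy":0,"dz":2,"spin":0,"grip":50},
  {"dx":0,"dy":0,"dz":3,"spin":0,"grip":50},
  {"dx":0,"dy":0,"dz":4,"spin":0,"grip":50},
  {"dx":0,"dy":0,"dz":4,"spin":0,"grip":50},
  {"dx":0,"dy":0,"dz":4,"spin":0,"grip":50},
  {"dx":0,"dy":0,"dz":4,"spin":0,"grip":50},
  {"dx":0,"dy":0,"dz":4,"spin":0,"grip":50},
  {"dx":0,"dy":0,"dz":4,"spin":0,"grip":50},
])

```text
time_s: 28.53
tcp_pos: [0.6242, 0.078, 0.2025]
eef_rot: [179.9, -0.0, -87.1]
contact_force: [-0.8, 0.5, -1.9]
gripper_width: 0.0565
```

Run:
```python
from h import *
s=r.get_state(); print(s['tcp_pos'],s['contact_force'])
a=snap('scene','s7.png')[110:310,240:440]; b=snap('side')[100:300,230:430]
cv2.imwrite('pics/c7.png',cv2.resize(np.hstack([a,b]),None,fx=2,fy=2,interpolation=cv2.INTER_CUBIC))
for cam in ('side','scene'):
  for n,z in [('inner_a_mid',.105)]:
    for d in r.cut_out(n,cam)[:4]:
      e=d['extent']; print(cam,d['p'],e,ray(cam,[(e[0]+e[2])/2,e[1]+5],.105)[0,:2].round(3))
m=r.cut_out('tub_floor','scene')[0]['mask']; 
print(proj('side',[.57,-.134,.006]))
```

```text
[0.62417346 0.07801687 0.20253521] [-0.77624816  0.48294698 -1.90768268]
side 0.71 [211.2, 186.2, 238.6, 201.8] [0.333 0.103]
side 0.34 [272.2, 313.2, 363.2, 393.0] [ 0.362 -0.364]
scene 0.47 [301.2, 151.2, 311.1, 165.0] [0.453 0.147]
scene 0.34 [199.0, 210.8, 242.2, 259.6] [ 0.4   -0.178]
[[352.12939298 250.99118595]]
```

View pics/c7.png

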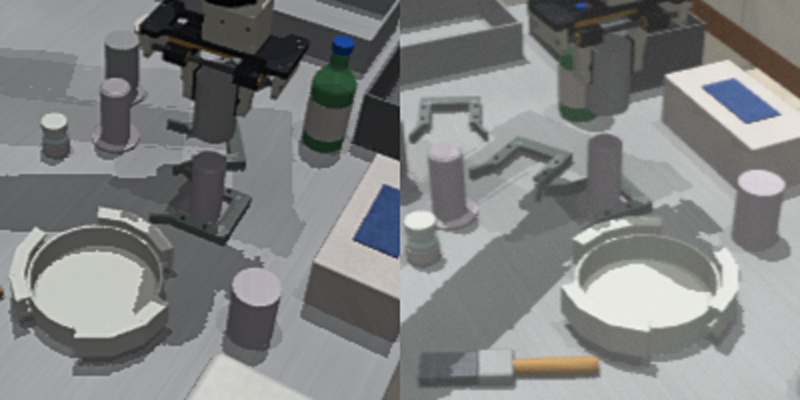

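The outer is off and the inner stands in its shoe. Carrying the outer to the far half of the tub.

servo_tool([
  {"dx":-0.5,"dy":-2,"dz":0,"spin":0,"grip":50},
  {"dx":-1.2,"dy":-5,"dz":0,"spin":0,"grip":50},
  {"dx":-2,"dy":-9,"dz":0,"spin":0,"grip":50},
  {"dx":-3,"dy":-13,"dz":0,"spin":0,"grip":50},
  {"dx":-4,"dy":-17,"dz":0,"spin":0,"grip":50},
  {"dx":-4.8,"dy":-21,"dz":0,"spin":0,"grip":50},
  {"dx":-5.3,"dy":-24,"dz":0,"spin":0,"grip":50},
  {"dx":-5.3,"dy":-25.4,"dz":0,"spin":0,"grip":50},
  {"dx":-5.3,"dy":-25.4,"dz":-2,"spin":0,"grip":50},
  {"dx":-5.3,"dy":-25.4,"dz":-4,"spin":0,"grip":50},
])

```text
time_s: 29.62
tcp_pos: [0.5724, -0.1771, 0.164]
eef_rot: [-179.8, -0.0, -87.2]
contact_force: [0.1, 0.2, -3.6]
gripper_width: 0.056
```

servo_tool([
  {"dx":0,"dy":0,"dz":-1.5,"spin":0,"grip":50},
  {"dx":0,"dy":0,"dz":-3,"spin":0,"grip":50},
  {"dx":0,"dy":0,"dz":-4.5,"spin":0,"grip":50},
  {"dx":0,"dy":0,"dz":-6,"spin":0,"grip":50},
  {"dx":0,"dy":0,"dz":-7.5,"spin":0,"grip":50},
  {"dx":0,"dy":0,"dz":-8.5,"spin":0,"grip":50},
  {"dx":0,"dy":0,"dz":-9.5,"spin":0,"grip":50},
  {"dx":0,"dy":0,"dz":-10.2,"spin":0,"grip":50},
  {"dx":0,"dy":0,"dz":-10.6,"spin":0,"grip":50},
  {"dx":0,"dy":0,"dz":-10.8,"spin":0,"grip":50},
])

```text
time_s: 30.45
tcp_pos: [0.5715, -0.1758, 0.0548]
eef_rot: [180.0, -0.0, -87.1]
contact_force: [-0.6, -0.7, -1.4]
gripper_width: 0.0562
```

servo_tool([
  {"dx":0,"dy":0,"dz":-0.1,"spin":0,"grip":50},
  {"dx":0,"dy":0,"dz":-0.15,"spin":0,"grip":50},
  {"dx":0,"dy":0,"dz":-0.2,"spin":0,"grip":50},
  {"dx":0,"dy":0,"dz":-0.25,"spin":0,"grip":50},
  {"dx":0,"dy":0,"dz":-0.3,"spin":0,"grip":50},
  {"dx":0,"dy":0,"dz":-0.35,"spin":0,"grip":50},
  {"dx":0,"dy":0,"dz":-0.4,"spin":0,"grip":50},
  {"dx":0,"dy":0,"dz":-0.4,"spin":0,"grip":50},
  {"dx":0,"dy":0,"dz":-0.4,"spin":0,"grip":50},
  {"dx":0,"dy":0,"dz":-0.4,"spin":0,"grip":50},
])

```text
time_s: 31.28
tcp_pos: [0.5715, -0.1759, 0.0512]
eef_rot: [-180.0, -0.0, -87.1]
contact_force: [0.8, -0.2, -1.6]
gripper_width: 0.0562
```

servo_tool([
  {"dx":0,"dy":0,"dz":-0.05,"spin":0,"grip":50},
  {"dx":0,"dy":0,"dz":-0.1,"spin":0,"grip":50},
  {"dx":0,"dy":0,"dz":-0.15,"spin":0,"grip":50},
  {"dx":0,"dy":0,"dz":-0.2,"spin":0,"grip":50},
  {"dx":0,"dy":0,"dz":-0.22,"spin":0,"grip":50},
  {"dx":0,"dy":0,"dz":-0.22,"spin":0,"grip":50},
  {"dx":0,"dy":0,"dz":-0.22,"spin":0,"grip":50},
  {"dx":0,"dy":0,"dz":-0.22,"spin":0,"grip":50},
  {"dx":0,"dy":0,"dz":-0.22,"spin":0,"grip":50},
  {"dx":0,"dy":0,"dz":-0.22,"spin":0,"grip":50},
])

```text
time_s: 32.12
tcp_pos: [0.5715, -0.1759, 0.0492]
eef_rot: [-180.0, -0.0, -87.1]
contact_force: [-1.7, -0.4, 1.4]
gripper_width: 0.0562
```

servo_tool([
  {"dx":0,"dy":0,"dz":0,"spin":0,"grip":75},
  {"dx":0,"dy":0,"dz":0,"spin":0,"grip":75},
  {"dx":0,"dy":0,"dz":0,"spin":0,"grip":75},
  {"dx":0,"dy":0,"dz":0.5,"spin":0,"grip":75},
  {"dx":0,"dy":0,"dz":2,"spin":0,"grip":75},
  {"dx":0,"dy":0,"dz":5,"spin":0,"grip":75},
  {"dx":0,"dy":0,"dz":9,"spin":0,"grip":75},
  {"dx":0,"dy":0,"dz":13,"spin":0,"grip":75},
  {"dx":0,"dy":0,"dz":17,"spin":0,"grip":75},
  {"dx":0,"dy":0,"dz":20,"spin":0,"grip":75},
])

```text
time_s: 32.95
tcp_pos: [0.5721, -0.1761, 0.2535]
eef_rot: [-179.8, -0.1, -87.1]
contact_force: [1.0, -1.1, 0.3]
gripper_width: 0.0659
```

servo_tool([
  {"dx":-1,"dy":4,"dz":1,"spin":0.1,"grip":100},
  {"dx":-2,"dy":8,"dz":2,"spin":0.2,"grip":100},
  {"dx":-3,"dy":12,"dz":3,"spin":0.3,"grip":100},
  {"dx":-4,"dy":16,"dz":3,"spin":0.4,"grip":100},
  {"dx":-5,"dy":20,"dz":3,"spin":0.5,"grip":100},
  {"dx":-6,"dy":24,"dz":3,"spin":0.55,"grip":100},
  {"dx":-7,"dy":28,"dz":3,"spin":0.55,"grip":100},
  {"dx":-8,"dy":32,"dz":3,"spin":0.55,"grip":100},
  {"dx":-9,"dy":36,"dz":3,"spin":0.55,"grip":100},
  {"dx":-10,"dy":40,"dz":3,"spin":0.55,"grip":100},
])

```text
time_s: 33.78
tcp_pos: [0.4705, 0.226, 0.2798]
eef_rot: [-179.9, 0.0, -55.6]
contact_force: [1.2, 0.1, -0.3]
gripper_width: 0.0874
```

servo_tool([
  {"dx":0,"dy":3,"dz":0,"spin":0,"grip":100},
  {"dx":0,"dy":4.5,"dz":0,"spin":0,"grip":100},
  {"dx":0,"dy":4.5,"dz":0,"spin":0,"grip":100},
  {"dx":0,"dy":4.5,"dz":0,"spin":0,"grip":100},
  {"dx":0,"dy":4.5,"dz":0,"spin":0,"grip":100},
  {"dx":0,"dy":4.5,"dz":0,"spin":0,"grip":100},
  {"dx":0,"dy":4.5,"dz":0,"spin":0,"grip":100},
  {"dx":0,"dy":4.5,"dz":0,"spin":0,"grip":100},
  {"dx":0,"dy":4.5,"dz":0,"spin":0,"grip":100},
  {"dx":0,"dy":4.5,"dz":0,"spin":0,"grip":100},
])

```text
time_s: 34.62
tcp_pos: [0.4717, 0.2687, 0.2792]
eef_rot: [-180.0, 0.0, -55.6]
contact_force: [-0.2, -0.2, -0.3]
gripper_width: 0.0879
```

Run:
```python
from h import *
im,c=wshot('w8'); cuts([('outer_a_mid',.109),('inner_a_mid',.105),('shoe_1_seat',.01)],'wrist',c)
b=snap('side','d8.png'); snap('scene','s8.png')
cuts([('outer_a_mid',.06),('inner_a_mid',.05)],'side',None)
```

```text
34.6167 [0.4717 0.2687 0.2792] [-1.79986662e+02  5.08539744e-03 -5.56363287e+01]
outer_a_mid 0.97 [379.9, 184.0, 450.9, 257.9] ctr [0.378 0.25 ]
outer_a_mid 0.27 [382.6, 74.9, 472.1, 142.7] ctr [0.434 0.161]
inner_a_mid 0.97 [368.5, 171.6, 428.4, 224.8] ctr [0.404 0.242]
inner_a_mid 0.74 [242.1, 19.0, 349.6, 129.7] ctr [0.548 0.203]
shoe_1_seat 0.49 [312.2, 0.6, 333.6, 26.0] ctr [0.569 0.13 ]
outer_a_mid 0.87 [208.8, 157.3, 233.7, 192.8] ctr [0.364 0.25 ]
outer_a_mid 0.62 [230.4, 146.2, 276.4, 171.5] ctr [0.476 0.296]
inner_a_mid 0.3 [311.1, 207.3, 398.2, 280.2] ctr [ 0.561 -0.157]
```

View pics/w8.png

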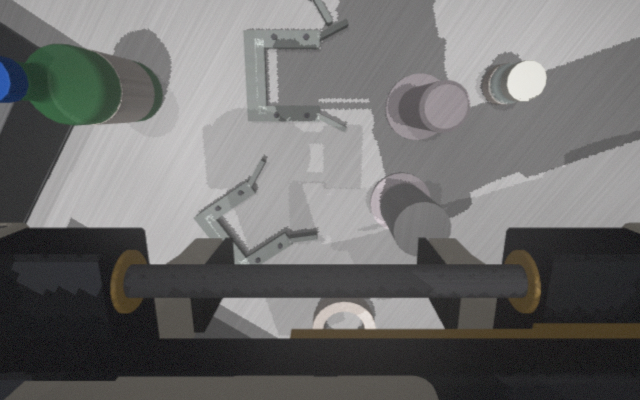

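```bash
cat > fs.py <<'E'
from h import *
from scipy.optimize import minimize
def fitshoe(name,init,show=False):
    im=cv2.imread(f'pics/{name}.png').astype(int); c=pickle.load(open(name+'.pkl','rb'))
    g=cv2.GaussianBlur(im.astype(np.float32),(3,3),0)
    m=((g[...,1]-g[...,2]>5)&(g[...,1]-g[...,0]>-6)).astype(np.uint8); m[228:]=0
    U=np.array([(48,-48.5),(48,48.5),(-30,48.5),(-30,31),(24,31),(24,-31),(-30,-31),(-30,-48.5)])/1000
    box=np.zeros((400,640),np.uint8)
    def tmpl(x):
        t=np.radians(x[2]);R=np.array([[np.cos(t),-np.sin(t)],[np.sin(t),np.cos(t)]])
        P=U@R.T+x[:2]; u=proj('wrist',np.c_[P,np.full(8,.016)],c)
        k=np.zeros((400,640),np.uint8); cv2.fillPoly(k,[np.round(u*16).astype(np.int32)],1,shift=4); k[228:]=0; return k
    reg=cv2.dilate(tmpl(init),np.ones((25,25)))
    mm=m*reg; k0=tmpl(init)
    f=lambda x:-( (tmpl(x)&mm).sum()/ (tmpl(x)|mm).sum())
    best=min((minimize(f,np.array(init)+d,method='Nelder-Mead',options=dict(initial_simplex=np.array(init)+d+np.array([[0,0,0],[.006,0,0],[0,.006,0],[0,0,4]]))) for d in ([0,0,0],[.003,.003,2],[-.003,-.003,-2])),key=lambda s:s.fun)
    print(name,init,'->',best.x.round(4),'IoU',-best.fun,mm.sum()); return best.x
E
python3 - <<'E'
from fs import *
c=pickle.load(open('w8.pkl','rb')); W=lambda ps,z: ray('wrist',ps,z,c)[:,:2]
M=[(48,-48.5),(48,48.5),(-30,-31),(-30,31),(-30,-48.5),(-30,48.5)]
b=fit2d(M,W([(246,31),(250,121),(322,48),(321,106),(321,30),(320,122)],.016)); print('B',b)
a=fit2d(M,W([(195,215),(245,263),(259,190),(288,230),(252,178),(291,244)],.016)); print('A',a)
print('bare',W([(443.5,105.5)],.105),W([(424,107)],.005),'pair1',W([(421,229)],.109),W([(403,204)],.005),'jar',W([(526,81)],.06))
fitshoe('w8',[*b[0],b[1]]);fitshoe('w8',[*a[0],a[1]])
fitshoe('w2',[.6214,.0783,2.9]);fitshoe('w2',[*b[0],b[1]])
E
```

```text
B (array([0.55919967, 0.20454911]), np.float64(33.90914326207286), np.float64(0.002444242888524295))
A (array([0.50760438, 0.37689025]), np.float64(66.45007939231802), np.float64(0.010792016107725289))
bare [[0.42299896 0.14950576]] [[0.41494338 0.1447647 ]] pair1 [[0.36813675 0.25347435]] [[0.36301174 0.2528517 ]] jar [[0.35755495 0.07515213]]
w8 [np.float64(0.5591996707062404), np.float64(0.20454911386358154), np.float64(33.90914326207286)] -> [ 0.5612  0.2076 35.0758] IoU 0.046394633873672445 169
w8 [np.float64(0.507604380087116), np.float64(0.3768902458467557), np.float64(66.45007939231802)] -> [  0.5087   0.417  107.9773] IoU 0.21176470588235294 37
w2 [0.6214, 0.0783, 2.9] -> [ 0.6198  0.0907 -0.0444] IoU 0.027262180974477957 95
w2 [np.float64(0.5591996707062404), np.float64(0.20454911386358154), np.float64(33.90914326207286)] -> [ 0.5592  0.2045 33.9091] IoU 0.0 0
```

Two views put shoe B at (0.560, 0.204, 34°) and the bare inner at (0.422, 0.149). Going to grip the bare one.

servo_tool([
  {"dx":-1.5,"dy":-3,"dz":-1,"spin":0,"grip":75},
  {"dx":-3,"dy":-6,"dz":-3,"spin":0,"grip":75},
  {"dx":-4,"dy":-9,"dz":-5,"spin":0,"grip":75},
  {"dx":-4.9,"dy":-11.5,"dz":-7,"spin":0,"grip":75},
  {"dx":-4.9,"dy":-12,"dz":-10,"spin":0,"grip":75},
  {"dx":-4.9,"dy":-12,"dz":-13,"spin":0,"grip":75},
  {"dx":-4.9,"dy":-12,"dz":-16,"spin":0,"grip":75},
  {"dx":-4.9,"dy":-12,"dz":-19,"spin":0,"grip":75},
  {"dx":-4.9,"dy":-12,"dz":-21,"spin":0,"grip":75},
  {"dx":-4.9,"dy":-12,"dz":-21.5,"spin":0,"grip":75},
])

```text
time_s: 35.85
tcp_pos: [0.4208, 0.1477, 0.0611]
eef_rot: [179.7, -0.0, -55.6]
contact_force: [-0.1, 0.1, -0.2]
gripper_width: 0.0656
```

servo_tool([
  {"dx":0,"dy":0,"dz":0,"spin":0,"grip":75},
  {"dx":0,"dy":0,"dz":0,"spin":0,"grip":40},
  {"dx":0,"dy":0,"dz":0,"spin":0,"grip":40},
  {"dx":0,"dy":0,"dz":0,"spin":0,"grip":40},
  {"dx":0,"dy":0,"dz":0,"spin":0,"grip":40},
  {"dx":0,"dy":0,"dz":0,"spin":0,"grip":40},
  {"dx":0,"dy":0,"dz":0,"spin":0,"grip":40},
  {"dx":0,"dy":0,"dz":0,"spin":0,"grip":40},
  {"dx":0,"dy":0,"dz":0,"spin":0,"grip":40},
  {"dx":0,"dy":0,"dz":0,"spin":0,"grip":40},
], squeeze=12)

```text
time_s: 36.68
tcp_pos: [0.4229, 0.1495, 0.0651]
eef_rot: [-179.9, 0.0, -55.6]
contact_force: [-3.4, -0.3, 7.3]
gripper_width: 0.0463
```

servo_tool([
  {"dx":0,"dy":0,"dz":0,"spin":0,"grip":40},
  {"dx":0.4,"dy":0,"dz":0,"spin":0,"grip":40},
  {"dx":0.9,"dy":-0.1,"dz":0,"spin":0,"grip":40},
  {"dx":1.5,"dy":-0.2,"dz":0,"spin":0,"grip":40},
  {"dx":2.1,"dy":-0.3,"dz":0,"spin":0,"grip":40},
  {"dx":2.8,"dy":-0.4,"dz":0,"spin":0,"grip":40},
  {"dx":3.5,"dy":-0.5,"dz":0,"spin":0,"grip":40},
  {"dx":4.2,"dy":-0.6,"dz":0,"spin":0,"grip":40},
  {"dx":4.6,"dy":-0.65,"dz":0,"spin":0,"grip":40},
  {"dx":4.6,"dy":-0.65,"dz":0,"spin":0,"grip":40},
])

```text
time_s: 37.52
tcp_pos: [0.4692, 0.1429, 0.0649]
eef_rot: [-179.9, 0.0, -55.6]
contact_force: [-4.1, 1.3, 7.0]
gripper_width: 0.0466
```

servo_tool([
  {"dx":0.4,"dy":0.3,"dz":0,"spin":0,"grip":40},
  {"dx":1,"dy":0.7,"dz":0,"spin":0,"grip":40},
  {"dx":1.6,"dy":1.1,"dz":0,"spin":0,"grip":40},
  {"dx":2.2,"dy":1.5,"dz":0,"spin":0,"grip":40},
  {"dx":2.8,"dy":1.9,"dz":0,"spin":0,"grip":40},
  {"dx":3.4,"dy":2.3,"dz":0,"spin":0,"grip":40},
  {"dx":4,"dy":2.7,"dz":0,"spin":0,"grip":40},
  {"dx":4.6,"dy":3.1,"dz":0,"spin":0,"grip":40},
  {"dx":5,"dy":3.35,"dz":0,"spin":0,"grip":40},
  {"dx":5,"dy":3.35,"dz":0,"spin":0,"grip":40},
])

```text
time_s: 38.35
tcp_pos: [0.5188, 0.1761, 0.0648]
eef_rot: [180.0, -0.0, -55.6]
contact_force: [-1.6, -0.5, 5.7]
gripper_width: 0.0472
```

servo_tool([
  {"dx":0.2,"dy":0.15,"dz":0,"spin":0,"grip":40},
  {"dx":0.5,"dy":0.35,"dz":0,"spin":0,"grip":40},
  {"dx":0.8,"dy":0.55,"dz":0,"spin":0,"grip":40},
  {"dx":1.1,"dy":0.75,"dz":0,"spin":0,"grip":40},
  {"dx":1.4,"dy":0.95,"dz":0,"spin":0,"grip":40},
  {"dx":1.7,"dy":1.15,"dz":0,"spin":0,"grip":40},
  {"dx":2,"dy":1.35,"dz":0,"spin":0,"grip":40},
  {"dx":2.2,"dy":1.5,"dz":0,"spin":0,"grip":40},
  {"dx":2.2,"dy":1.5,"dz":0,"spin":0,"grip":40},
  {"dx":2.2,"dy":1.5,"dz":0,"spin":0,"grip":40},
])

```text
time_s: 39.18
tcp_pos: [0.5402, 0.1906, 0.0648]
eef_rot: [180.0, -0.0, -55.6]
contact_force: [-3.5, -1.0, 5.5]
gripper_width: 0.047
```

servo_tool([
  {"dx":0.3,"dy":0.2,"dz":0,"spin":0,"grip":40},
  {"dx":0.6,"dy":0.4,"dz":0,"spin":0,"grip":40},
  {"dx":0.9,"dy":0.6,"dz":0,"spin":0,"grip":40},
  {"dx":1.2,"dy":0.8,"dz":0,"spin":0,"grip":40},
  {"dx":1.4,"dy":0.95,"dz":0,"spin":0,"grip":40},
  {"dx":1.6,"dy":1.1,"dz":0,"spin":0,"grip":40},
  {"dx":1.8,"dy":1.2,"dz":0,"spin":0,"grip":40},
  {"dx":1.9,"dy":1.25,"dz":0,"spin":0,"grip":40},
  {"dx":1.9,"dy":1.25,"dz":0,"spin":0,"grip":40},
  {"dx":1.9,"dy":1.25,"dz":0,"spin":0,"grip":40},
])

```text
time_s: 40.02
tcp_pos: [0.559, 0.2031, 0.0649]
eef_rot: [179.9, -0.0, -55.6]
contact_force: [-3.2, -0.7, 6.1]
gripper_width: 0.0469
```

servo_tool([
  {"dx":0.08,"dy":0.05,"dz":0,"spin":0,"grip":40},
  {"dx":0.15,"dy":0.1,"dz":0,"spin":0,"grip":40},
  {"dx":0.2,"dy":0.14,"dz":0,"spin":0,"grip":40},
  {"dx":0.25,"dy":0.17,"dz":0,"spin":0,"grip":40},
  {"dx":0.3,"dy":0.2,"dz":0,"spin":0,"grip":40},
  {"dx":0.3,"dy":0.2,"dz":0,"spin":0,"grip":40},
  {"dx":0.3,"dy":0.2,"dz":0,"spin":0,"grip":40},
  {"dx":0.3,"dy":0.2,"dz":0,"spin":0,"grip":40},
  {"dx":0.3,"dy":0.2,"dz":0,"spin":0,"grip":40},
  {"dx":0.3,"dy":0.2,"dz":0,"spin":0,"grip":40},
])

```text
time_s: 40.85
tcp_pos: [0.5618, 0.2049, 0.0649]
eef_rot: [179.9, -0.0, -55.6]
contact_force: [-3.6, -1.6, 6.4]
gripper_width: 0.0466
```

servo_tool([
  {"dx":0.04,"dy":0.03,"dz":0,"spin":0,"grip":40},
  {"dx":0.08,"dy":0.05,"dz":0,"spin":0,"grip":40},
  {"dx":0.12,"dy":0.08,"dz":0,"spin":0,"grip":40},
  {"dx":0.16,"dy":0.1,"dz":0,"spin":0,"grip":40},
  {"dx":0.2,"dy":0.13,"dz":0,"spin":0,"grip":40},
  {"dx":0.23,"dy":0.15,"dz":0,"spin":0,"grip":40},
  {"dx":0.23,"dy":0.15,"dz":0,"spin":0,"grip":40},
  {"dx":0.23,"dy":0.15,"dz":0,"spin":0,"grip":40},
  {"dx":0.23,"dy":0.15,"dz":0,"spin":0,"grip":40},
  {"dx":0.23,"dy":0.15,"dz":0,"spin":0,"grip":40},
])

```text
time_s: 41.68
tcp_pos: [0.5632, 0.2057, 0.0649]
eef_rot: [179.8, -0.0, -55.6]
contact_force: [-7.3, -3.2, 10.8]
gripper_width: 0.0466
```

servo_tool([
  {"dx":0.04,"dy":0.03,"dz":0,"spin":0,"grip":40},
  {"dx":0.08,"dy":0.05,"dz":0,"spin":0,"grip":40},
  {"dx":0.12,"dy":0.08,"dz":0,"spin":0,"grip":40},
  {"dx":0.12,"dy":0.08,"dz":0,"spin":0,"grip":40},
  {"dx":0.12,"dy":0.08,"dz":0,"spin":0,"grip":40},
  {"dx":0.12,"dy":0.08,"dz":0,"spin":0,"grip":40},
  {"dx":0.12,"dy":0.08,"dz":0,"spin":0,"grip":40},
  {"dx":0.12,"dy":0.08,"dz":0,"spin":0,"grip":40},
  {"dx":0.12,"dy":0.08,"dz":0,"spin":0,"grip":40},
  {"dx":0.12,"dy":0.08,"dz":0,"spin":0,"grip":40},
])

```text
time_s: 42.52
tcp_pos: [0.5635, 0.2058, 0.065]
eef_rot: [179.7, -0.0, -55.6]
contact_force: [-11.1, -4.9, 14.3]
gripper_width: 0.0468
```

Wall contact confirmed (12 N at 4 mm past the estimate). Releasing, then a look at the last pair and shoe A.

servo_tool([
  {"dx":-0.1,"dy":-0.07,"dz":0,"spin":0,"grip":40},
  {"dx":-0.15,"dy":-0.1,"dz":0,"spin":0,"grip":75},
  {"dx":-0.15,"dy":-0.1,"dz":0,"spin":0,"grip":75},
  {"dx":-0.15,"dy":-0.1,"dz":0,"spin":0,"grip":75},
  {"dx":-0.15,"dy":-0.1,"dz":0,"spin":0,"grip":75},
  {"dx":-0.15,"dy":-0.1,"dz":1,"spin":0,"grip":75},
  {"dx":-0.15,"dy":-0.1,"dz":3.5,"spin":0,"grip":75},
  {"dx":-0.15,"dy":-0.1,"dz":7,"spin":0,"grip":75},
  {"dx":-0.15,"dy":-0.1,"dz":11,"spin":0,"grip":75},
  {"dx":-0.15,"dy":-0.1,"dz":15,"spin":0,"grip":75},
])

```text
time_s: 43.35
tcp_pos: [0.5642, 0.2066, 0.2162]
eef_rot: [180.0, -0.0, -55.6]
contact_force: [1.0, 0.2, 0.5]
gripper_width: 0.0656
```

servo_tool([
  {"dx":-2,"dy":3,"dz":2,"spin":0,"grip":100},
  {"dx":-4,"dy":6,"dz":4,"spin":0,"grip":100},
  {"dx":-6,"dy":9,"dz":6,"spin":0,"grip":100},
  {"dx":-8,"dy":12,"dz":6.5,"spin":0,"grip":100},
  {"dx":-10,"dy":15,"dz":6.5,"spin":0,"grip":100},
  {"dx":-11.5,"dy":18,"dz":6.5,"spin":0,"grip":100},
  {"dx":-12.2,"dy":20.5,"dz":6.5,"spin":0,"grip":100},
  {"dx":-12.2,"dy":21.4,"dz":6.5,"spin":0,"grip":100},
  {"dx":-12.2,"dy":21.4,"dz":6.5,"spin":0,"grip":100},
  {"dx":-12.2,"dy":21.4,"dz":6.5,"spin":0,"grip":100},
])

```text
time_s: 44.18
tcp_pos: [0.4425, 0.421, 0.2791]
eef_rot: [180.0, -0.0, -55.5]
contact_force: [0.8, -1.0, 0.0]
gripper_width: 0.0876
```

Run:
```python
from h import *
im,c=wshot('w9'); cuts([('outer_a_mid',.109),('inner_a_mid',.105),('shoe_1_seat',.01)],'wrist',c)
cv2.imwrite('pics/w9c.png',cv2.resize(im[0:260,160:520],None,fx=2.2,fy=2.2,interpolation=cv2.INTER_CUBIC))
```

```text
44.1833 [0.4425 0.421  0.2791] [ 1.79982663e+02 -1.56554149e-02 -5.55463854e+01]
outer_a_mid 0.75 [439.3, 43.4, 536.5, 112.1] ctr [0.378 0.262]
inner_a_mid 0.62 [426.2, 50.3, 477.0, 118.0] ctr [0.4   0.283]
```

View pics/w9c.png

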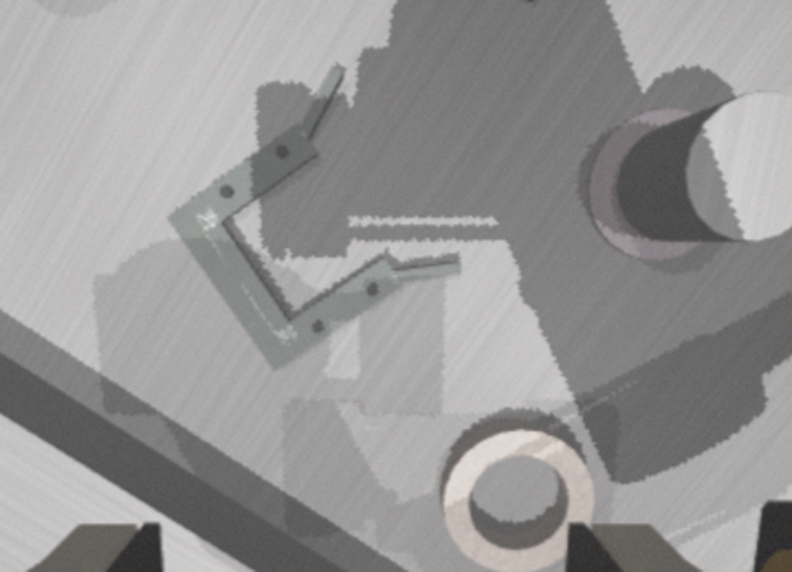

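Run:
```python
from h import *
c=pickle.load(open('w9.pkl','rb')); W=lambda ps,z: ray('wrist',np.array(ps)/2.2+[160,0],z,c)[:,:2]
M=[(48,-48.5),(48,48.5),(-30,-31),(-30,31),(-30,-48.5),(-30,48.5)]
P=W([(168,217),(275,369),(318,155),(387,255),(301,125),(400,287)],.016)
print('A',fit2d(M,P)); print(np.linalg.norm(P[0]-P[1]),np.linalg.norm(P[2]-P[3]))
print('pair1',W([(760,166)],.109),W([(658,185)],.005),'tape',W([(518,505)],.025))
a=np.radians(64);
```

```text
A (array([0.5068753 , 0.38348632]), np.float64(67.74662189657259), np.float64(0.0033538273267426644))
0.09586995409514157 0.06100967117593927
pair1 [[0.36627714 0.25182907]] [[0.36827238 0.253564  ]] tape [[0.32829484 0.43407512]]
```

Shoe A fits at (0.507, 0.383, 67.7°) with the right widths (96 and 61 mm). The pair is at (0.367, 0.2525).

servo_tool([
  {"dx":-1,"dy":-2.5,"dz":0,"spin":0.1,"grip":100},
  {"dx":-2.5,"dy":-5.5,"dz":-1,"spin":0.2,"grip":100},
  {"dx":-4,"dy":-9,"dz":-3,"spin":0.3,"grip":100},
  {"dx":-5.5,"dy":-12.5,"dz":-5,"spin":0.4,"grip":100},
  {"dx":-7,"dy":-15.5,"dz":-7,"spin":0.5,"grip":100},
  {"dx":-7.5,"dy":-16.9,"dz":-9,"spin":0.58,"grip":100},
  {"dx":-7.5,"dy":-16.9,"dz":-11,"spin":0.58,"grip":100},
  {"dx":-7.5,"dy":-16.9,"dz":-12,"spin":0.58,"grip":100},
  {"dx":-7.5,"dy":-16.9,"dz":-12,"spin":0.58,"grip":100},
  {"dx":-7.5,"dy":-16.9,"dz":-12,"spin":0.58,"grip":100},
])

```text
time_s: 45.22
tcp_pos: [0.3678, 0.2513, 0.1593]
eef_rot: [180.0, -0.0, -22.4]
contact_force: [0.3, 0.3, 0.3]
gripper_width: 0.0876
```

servo_tool([
  {"dx":0,"dy":0,"dz":-1.5,"spin":0,"grip":100},
  {"dx":0,"dy":0,"dz":-3.5,"spin":0,"grip":100},
  {"dx":0,"dy":0,"dz":-5.5,"spin":0,"grip":100},
  {"dx":0,"dy":0,"dz":-7.5,"spin":0,"grip":100},
  {"dx":0,"dy":0,"dz":-8.8,"spin":0,"grip":100},
  {"dx":0,"dy":0,"dz":-9.4,"spin":0,"grip":100},
  {"dx":0,"dy":0,"dz":-9.4,"spin":0,"grip":50},
  {"dx":0,"dy":0,"dz":-9.4,"spin":0,"grip":50},
  {"dx":0,"dy":0,"dz":-9.4,"spin":0,"grip":50},
  {"dx":0,"dy":0,"dz":-9.4,"spin":0,"grip":50},
], squeeze=15)

```text
time_s: 46.05
tcp_pos: [0.368, 0.2527, 0.0661]
eef_rot: [-179.9, -0.0, -22.4]
contact_force: [1.0, 1.1, 0.3]
gripper_width: 0.0662
```

servo_tool([
  {"dx":0,"dy":0,"dz":0,"spin":0,"grip":50},
  {"dx":0,"dy":0,"dz":0,"spin":0,"grip":50},
  {"dx":0,"dy":0,"dz":0,"spin":0,"grip":50},
  {"dx":0,"dy":0,"dz":0,"spin":0,"grip":50},
  {"dx":0,"dy":0,"dz":0,"spin":0,"grip":50},
  {"dx":0,"dy":0,"dz":0,"spin":0,"grip":50},
  {"dx":0,"dy":0,"dz":0,"spin":0,"grip":50},
  {"dx":0,"dy":0,"dz":0,"spin":0,"grip":50},
  {"dx":0,"dy":0,"dz":0,"spin":0,"grip":50},
  {"dx":0,"dy":0,"dz":0,"spin":0,"grip":50},
])

```text
time_s: 46.88
tcp_pos: [0.368, 0.2526, 0.0657]
eef_rot: [-179.9, -0.0, -22.3]
contact_force: [-0.2, 0.5, 5.4]
gripper_width: 0.0576
```

servo_tool([
  {"dx":0,"dy":0,"dz":0,"spin":0,"grip":50},
  {"dx":0.3,"dy":0.1,"dz":0,"spin":0,"grip":50},
  {"dx":0.7,"dy":0.15,"dz":0,"spin":0,"grip":50},
  {"dx":1.2,"dy":0.25,"dz":0,"spin":0,"grip":50},
  {"dx":1.8,"dy":0.4,"dz":0,"spin":0,"grip":50},
  {"dx":2.4,"dy":0.5,"dz":0,"spin":0,"grip":50},
  {"dx":3,"dy":0.65,"dz":0,"spin":0,"grip":50},
  {"dx":3.6,"dy":0.8,"dz":0,"spin":0,"grip":50},
  {"dx":4.2,"dy":0.9,"dz":0,"spin":0,"grip":50},
  {"dx":4.2,"dy":0.9,"dz":0,"spin":0,"grip":50},
])

```text
time_s: 47.72
tcp_pos: [0.409, 0.2593, 0.065]
eef_rot: [179.8, 0.0, -22.4]
contact_force: [-3.8, -4.2, 10.4]
gripper_width: 0.0578
```

servo_tool([
  {"dx":0.3,"dy":0.05,"dz":0.02,"spin":0,"grip":50},
  {"dx":0.8,"dy":0.15,"dz":0.02,"spin":0,"grip":50},
  {"dx":1.4,"dy":0.3,"dz":0.02,"spin":0,"grip":50},
  {"dx":2,"dy":0.4,"dz":0.02,"spin":0,"grip":50},
  {"dx":2.6,"dy":0.55,"dz":0.02,"spin":0,"grip":50},
  {"dx":3.2,"dy":0.7,"dz":0.02,"spin":0,"grip":50},
  {"dx":3.8,"dy":0.8,"dz":0.02,"spin":0,"grip":50},
  {"dx":4.4,"dy":0.95,"dz":0.02,"spin":0,"grip":50},
  {"dx":5.0,"dy":1.05,"dz":0.02,"spin":0,"grip":50},
  {"dx":5.15,"dy":1.1,"dz":0.02,"spin":0,"grip":50},
])

```text
time_s: 48.55
tcp_pos: [0.4622, 0.2724, 0.0651]
eef_rot: [-180.0, -0.0, -22.4]
contact_force: [-0.7, -0.4, -3.5]
gripper_width: 0.0573
```

servo_tool([
  {"dx":0,"dy":0,"dz":0,"spin":0,"grip":50},
  {"dx":0.2,"dy":0.4,"dz":0,"spin":0,"grip":50},
  {"dx":0.4,"dy":0.9,"dz":0,"spin":0,"grip":50},
  {"dx":0.6,"dy":1.5,"dz":0,"spin":0,"grip":50},
  {"dx":0.85,"dy":2.1,"dz":0,"spin":0,"grip":50},
  {"dx":1.1,"dy":2.7,"dz":0,"spin":0,"grip":50},
  {"dx":1.35,"dy":3.3,"dz":0,"spin":0,"grip":50},
  {"dx":1.6,"dy":3.9,"dz":0,"spin":0,"grip":50},
  {"dx":1.8,"dy":4.4,"dz":0,"spin":0,"grip":50},
  {"dx":1.8,"dy":4.4,"dz":0,"spin":0,"grip":50},
])

```text
time_s: 49.38
tcp_pos: [0.4798, 0.3147, 0.066]
eef_rot: [179.8, -0.1, -22.3]
contact_force: [3.0, -7.5, 7.3]
gripper_width: 0.0573
```

servo_tool([
  {"dx":0,"dy":0,"dz":0,"spin":0,"grip":50},
  {"dx":0,"dy":0,"dz":0,"spin":0,"grip":50},
  {"dx":0,"dy":0,"dz":0,"spin":0,"grip":50},
  {"dx":0,"dy":0,"dz":0,"spin":0,"grip":50},
  {"dx":0.1,"dy":0.2,"dz":0,"spin":0,"grip":50},
  {"dx":0.2,"dy":0.5,"dz":0,"spin":0,"grip":50},
  {"dx":0.35,"dy":0.8,"dz":0,"spin":0,"grip":50},
  {"dx":0.45,"dy":1.1,"dz":0,"spin":0,"grip":50},
  {"dx":0.55,"dy":1.4,"dz":0,"spin":0,"grip":50},
  {"dx":0.7,"dy":1.7,"dz":0,"spin":0,"grip":50},
])

```text
time_s: 50.22
tcp_pos: [0.4863, 0.3275, 0.0669]
eef_rot: [179.5, -0.1, -22.3]
contact_force: [4.1, -23.1, 19.6]
gripper_width: 0.0588
```

Run:
```python
from h import *
s=r.get_state(); print(s['tcp_pos'],s['contact_force'],s['eef_rot'])
a=snap('scene','s10.png')[80:240,250:400]; b=snap('side','d10.png')[100:260,190:340]
cv2.imwrite('pics/c10.png',cv2.resize(np.hstack([a,b]),None,fx=2.6,fy=2.6,interpolation=cv2.INTER_CUBIC))
```

```text
[0.48631344 0.32751464 0.06686686] [  4.07741873 -23.1197668   19.60483203] [ 1.79457580e+02 -1.27999774e-01 -2.22698776e+01]
```

View pics/c10.png

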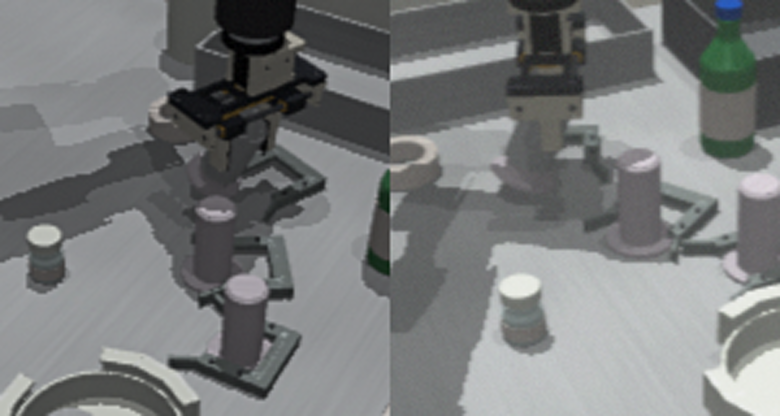

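Run:
```python
from h import *
S=lambda p,z: ray('scene',np.array(p)/2.6+[250,80],z)[0,:2].round(3)
D=lambda p,z: ray('side',(np.array(p)-[390,0])/2.6+[190,100],z)[0,:2].round(3)
print('p1 flange',S((207,178),.005),D((518,182),.005))
print('innerB flange',S((208,272),.003),D((641,238),.003),'top',S((215,210),.105),D((641,160),.105))
print('innerC top',S((246,288),.105),D((763,188),.105))
# shoe A mouth tips and back
for p in [(325,185),(272,160),(262,218)]: print('A scene',S(p,.016))
for p in [(600,128),(585,222)]: print('side',D(p,.016))
print(S((180,365),.016), 'C tip scene')
def shoe(x,y,t,pts):
    t=np.radians(t);R=np.array([[np.cos(t),-np.sin(t)],[np.sin(t),np.cos(t)]]); return np.array(pts)/1000@R.T+[x,y]
im=cv2.imread('pics/s10.png'); im2=cv2.imread('pics/d10.png')
U=[(-62,-50),(-30,-40.5),(48,-48.5),(48,48.5),(-30,40.5),(-62,50)]
for cam,i in (('scene',im),('side',im2)):
  for x in ((.507,.3825,67.7),(.560,.204,34),(.6214,.0783,2.9)):
    P=np.c_[shoe(*x,U),np.full(6,.016)]; u=proj(cam,P)
    cv2.polylines(i,[np.round(u*8).astype(int)],False,(0,0,255),1,cv2.LINE_AA,3)
a=im[80:240,250:400]; b=im2[100:260,190:340]
cv2.imwrite('pics/c10b.png',cv2.resize(np.hstack([a,b]),None,fx=2.6,fy=2.6,interpolation=cv2.INTER_CUBIC))
```

```text
p1 flange [0.431 0.339] [0.443 0.34 ]
innerB flange [0.525 0.176] [0.528 0.174] top [0.532 0.171] [0.53 0.17]
innerC top [0.624 0.073] [0.62  0.066]
A scene [0.578 0.396]
A scene [0.493 0.409]
A scene [0.539 0.289]
side [0.571 0.401]
side [0.478 0.212]
[0.581 0.014] C tip scene
```

View pics/c10b.png

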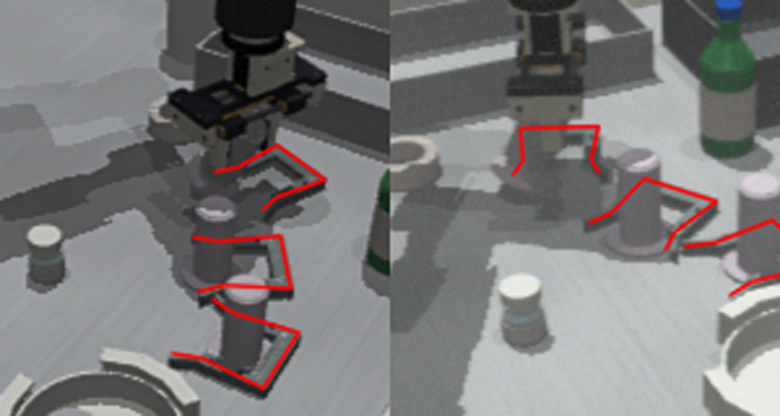

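The overlays match the shoes. Two problems show. The bare inner has been knocked about 4 cm back out of shoe B. The held pair has tipped forward in the jaws, because sideways dragging pivoted it about the pad axis, and its flange is pressing on shoe A's flare tip. I'll back off along the jaw axis first.

servo_tool([
  {"dx":-0.1,"dy":-0.3,"dz":0,"spin":0,"grip":50},
  {"dx":-0.3,"dy":-0.7,"dz":0,"spin":0,"grip":50},
  {"dx":-0.5,"dy":-1.2,"dz":0,"spin":0,"grip":50},
  {"dx":-0.7,"dy":-1.7,"dz":0,"spin":0,"grip":50},
  {"dx":-0.9,"dy":-2.2,"dz":0,"spin":0,"grip":50},
  {"dx":-1.1,"dy":-2.7,"dz":0,"spin":0,"grip":50},
  {"dx":-1.3,"dy":-3.2,"dz":0,"spin":0,"grip":50},
  {"dx":-1.5,"dy":-3.7,"dz":0,"spin":0,"grip":50},
  {"dx":-1.6,"dy":-4,"dz":0,"spin":0,"grip":50},
  {"dx":-1.6,"dy":-4,"dz":0,"spin":0,"grip":50},
])

```text
time_s: 51.15
tcp_pos: [0.4692, 0.2918, 0.0648]
eef_rot: [179.9, 0.0, -22.4]
contact_force: [-0.1, -0.6, -3.1]
gripper_width: 0.0568
```

Run:
```python
from h import *
s=r.get_state(); print(s['tcp_pos'],s['contact_force'],s['moment'],s['gripper_width'])
cal={k:r.get_calibration(k) for k in('scene','side')}
for cam in cal:
  snap(cam,cam+'11.png')
  for n in ('outer_a_mid','inner_a_mid'):
    for d in r.cut_out(n,cam)[:5]:
      m=d['mask']; ys,xs=np.nonzero(m); 
      if len(xs)<15: continue
      w,v=np.linalg.eigh(np.cov(xs,ys)); print(cam,n,round(d['p'],2),np.round(d['extent']),'c',xs.mean().round(),ys.mean().round(),'axis',v[:,1].round(2))
print('grasp px',[proj(k,[*s['tcp_pos'][:2],.085]).round() for k in cal],'foot if upright',[proj(k,[*s['tcp_pos'][:2],0]).round() for k in cal])
```

```text
[0.46920801 0.2918398  0.06484683] [-0.13421246 -0.56294685 -3.0965814 ] [-0.12799839  0.00748046  0.01145742] 0.05681231069769734
scene outer_a_mid 0.61 [324. 158. 345. 195.] c 331.0 174.0 axis [-0.17  0.99]
scene outer_a_mid 0.6 [319. 127. 344. 155.] c 332.0 142.0 axis [-0.57  0.82]
scene outer_a_mid 0.42 [267. 237. 291. 272.] c 277.0 254.0 axis [0.09 1.  ]
side outer_a_mid 0.62 [232. 156. 258. 176.] c 242.0 164.0 axis [0.4  0.91]
side outer_a_mid 0.45 [395. 187. 423. 224.] c 408.0 205.0 axis [-0.18  0.98]
side inner_a_mid 0.69 [228. 163. 253. 182.] c 238.0 175.0 axis [-0.92 -0.38]
grasp px [array([[334., 140.]]), array([[251., 153.]])] foot if upright [array([[332., 160.]]), array([[253., 177.]])]
```

servo_tool([
  {"dx":0,"dy":0,"dz":0,"spin":0,"grip":50},
  {"dx":0,"dy":0,"dz":0,"spin":0,"grip":50},
  {"dx":0,"dy":0,"dz":0,"spin":0,"grip":50},
  {"dx":-0.2,"dy":0.1,"dz":0.03,"spin":0,"grip":50},
  {"dx":-0.4,"dy":0.15,"dz":0.06,"spin":0,"grip":50},
  {"dx":-0.6,"dy":0.25,"dz":0.09,"spin":0,"grip":50},
  {"dx":-0.8,"dy":0.35,"dz":0.12,"spin":0,"grip":50},
  {"dx":-1,"dy":0.4,"dz":0.15,"spin":0,"grip":50},
  {"dx":-1.2,"dy":0.5,"dz":0.15,"spin":0,"grip":50},
  {"dx":-1.4,"dy":0.6,"dz":0.15,"spin":0,"grip":50},
], squeeze=7)

```text
time_s: 52.28
tcp_pos: [0.4558, 0.2991, 0.0668]
eef_rot: [-180.0, -0.0, -22.4]
contact_force: [0.3, 0.0, -5.0]
gripper_width: 0.0567
```

```bash
cat > t.py <<'E'
from h import *
s=r.get_state(); print(s['tcp_pos'].round(4),s['contact_force'].round(1),s['moment'].round(3),round(s['gripper_width'],4))
for cam in ('side','scene'):
  snap(cam,cam+'_%d.png'%(s['time_s']*100))
  for n in ('outer_a_mid','inner_a_mid'):
    for d in r.cut_out(n,cam)[:5]:
      m=d['mask']; ys,xs=np.nonzero(m); 
      if len(xs)<15: continue
      w,v=np.linalg.eigh(np.cov(xs,ys)); print(cam,n,round(d['p'],2),np.round(d['extent']),'c',xs.mean().round(),ys.mean().round(),'axis',v[:,1].round(2))
  print('grasp px',proj(cam,[*s['tcp_pos'][:2],.085]).round(),'foot if upright',proj(cam,[*s['tcp_pos'][:2],0]).round())
E
python3 t.py
```

```text
[0.4558 0.2991 0.0668] [ 0.3  0.  -5. ] [-0.048 -0.03   0.02 ] 0.0567
side outer_a_mid 0.71 [232. 154. 254. 174.] c 240.0 165.0 axis [-0.83 -0.55]
side outer_a_mid 0.68 [313. 207. 398. 282.] c 351.0 245.0 axis [-0.99 -0.16]
side inner_a_mid 0.48 [227. 169. 254. 182.] c 239.0 176.0 axis [-1.  -0.1]
grasp px [[246. 152.]] foot if upright [[248. 177.]]
scene outer_a_mid 0.86 [318. 126. 341. 156.] c 330.0 142.0 axis [-0.44  0.9 ]
scene inner_a_mid 0.66 [313. 143. 338. 160.] c 321.0 154.0 axis [-0.98 -0.19]
grasp px [[331. 137.]] foot if upright [[330. 158.]]
```

It is swinging upright: the flange offset went from 15 px to 9 px. Lowering right away while moving on back.

servo_tool([
  {"dx":0,"dy":0,"dz":-0.1,"spin":0,"grip":50},
  {"dx":-0.1,"dy":0.05,"dz":-0.2,"spin":0,"grip":50},
  {"dx":-0.3,"dy":0.1,"dz":-0.25,"spin":0,"grip":50},
  {"dx":-0.5,"dy":0.2,"dz":-0.3,"spin":0,"grip":50},
  {"dx":-0.7,"dy":0.3,"dz":-0.35,"spin":0,"grip":50},
  {"dx":-0.9,"dy":0.35,"dz":-0.4,"spin":0,"grip":50},
  {"dx":-1.1,"dy":0.45,"dz":-0.4,"spin":0,"grip":50},
  {"dx":-1.3,"dy":0.5,"dz":-0.45,"spin":0,"grip":50},
  {"dx":-1.5,"dy":0.6,"dz":-0.5,"spin":0,"grip":50},
  {"dx":-1.5,"dy":0.6,"dz":-0.5,"spin":0,"grip":50},
], squeeze=5)

```text
time_s: 53.42
tcp_pos: [0.4406, 0.305, 0.0617]
eef_rot: [180.0, 0.0, -22.4]
contact_force: [-1.1, -0.4, -3.5]
gripper_width: 0.0562
```

```bash
python3 t.py
```

```text
[0.4406 0.305  0.0617] [-1.1 -0.4 -3.5] [-0.417  0.117  0.018] 0.0562
side outer_a_mid 0.67 [229. 156. 250. 179.] c 239.0 167.0 axis [-0.97  0.25]
side inner_a_mid 0.66 [310. 208. 400. 278.] c 351.0 244.0 axis [-0.99 -0.12]
side inner_a_mid 0.5 [227. 171. 255. 185.] c 239.0 179.0 axis [-1.    0.04]
side inner_a_mid 0.29 [306. 190. 357. 215.] c 334.0 199.0 axis [-0.99 -0.16]
grasp px [[240. 153.]] foot if upright [[243. 177.]]
scene outer_a_mid 0.72 [315. 124. 336. 155.] c 328.0 141.0 axis [-0.3   0.95]
scene inner_a_mid 0.46 [315. 150. 335. 161.] c 323.0 155.0 axis [-1.    0.05]
grasp px [[328. 135.]] foot if upright [[327. 155.]]
```

servo_tool([
  {"dx":-0.1,"dy":0.05,"dz":-0.05,"spin":0,"grip":50},
  {"dx":-0.2,"dy":0.1,"dz":-0.1,"spin":0,"grip":50},
  {"dx":-0.3,"dy":0.15,"dz":-0.15,"spin":0,"grip":50},
  {"dx":-0.4,"dy":0.2,"dz":-0.2,"spin":0,"grip":50},
  {"dx":-0.5,"dy":0.2,"dz":-0.25,"spin":0,"grip":50},
  {"dx":-0.5,"dy":0.2,"dz":-0.3,"spin":0,"grip":50},
  {"dx":-0.5,"dy":0.2,"dz":-0.35,"spin":0,"grip":50},
  {"dx":-0.5,"dy":0.2,"dz":-0.4,"spin":0,"grip":50},
  {"dx":-0.5,"dy":0.2,"dz":-0.4,"spin":0,"grip":50},
  {"dx":-0.5,"dy":0.2,"dz":-0.4,"spin":0,"grip":50},
], squeeze=4)

```text
time_s: 54.55
tcp_pos: [0.4366, 0.3077, 0.0583]
eef_rot: [-179.9, -0.0, -22.3]
contact_force: [1.5, -1.5, 5.3]
gripper_width: 0.0563
```

```bash
python3 t.py
```

```text
[0.4366 0.3077 0.0583] [ 1.5 -1.5  5.3] [-0.315 -0.386  0.037] 0.0563
side outer_a_mid 0.61 [230. 158. 250. 176.] c 239.0 168.0 axis [-0.98  0.19]
side inner_a_mid 0.66 [226. 172. 252. 187.] c 239.0 179.0 axis [-1.    0.07]
side inner_a_mid 0.44 [274. 155. 295. 201.] c 285.0 179.0 axis [-0.01  1.  ]
grasp px [[239. 152.]] foot if upright [[241. 177.]]
scene outer_a_mid 0.87 [318. 128. 338. 157.] c 328.0 142.0 axis [-0.28  0.96]
scene inner_a_mid 0.55 [314. 149. 335. 162.] c 322.0 155.0 axis [-1.    0.06]
grasp px [[327. 134.]] foot if upright [[326. 155.]]
```

Almost upright and resting on the bench (fz +5). Opening so it settles, then rising to measure.

servo_tool([
  {"dx":0,"dy":0,"dz":0.1,"spin":0,"grip":75},
  {"dx":0,"dy":0,"dz":0.1,"spin":0,"grip":100},
  {"dx":0,"dy":0,"dz":0.1,"spin":0,"grip":100},
  {"dx":0,"dy":0,"dz":0.1,"spin":0,"grip":100},
  {"dx":0,"dy":0,"dz":0.1,"spin":0,"grip":100},
  {"dx":0,"dy":0,"dz":0.6,"spin":0,"grip":100},
  {"dx":0,"dy":0,"dz":2,"spin":0,"grip":100},
  {"dx":0,"dy":0,"dz":4,"spin":0,"grip":100},
  {"dx":0,"dy":0,"dz":7,"spin":0,"grip":100},
  {"dx":0,"dy":0,"dz":10,"spin":0,"grip":100},
])

```text
time_s: 55.68
tcp_pos: [0.4356, 0.3063, 0.1586]
eef_rot: [179.9, 0.0, -22.4]
contact_force: [-0.3, 0.8, -0.8]
gripper_width: 0.0875
```

servo_tool([
  {"dx":-0.5,"dy":2,"dz":3,"spin":-0.1,"grip":100},
  {"dx":-1,"dy":4,"dz":6,"spin":-0.2,"grip":100},
  {"dx":-1.5,"dy":6,"dz":9,"spin":-0.3,"grip":100},
  {"dx":-2,"dy":8,"dz":12,"spin":-0.4,"grip":100},
  {"dx":-2.5,"dy":10,"dz":12,"spin":-0.5,"grip":100},
  {"dx":-2.5,"dy":11.3,"dz":12,"spin":-0.58,"grip":100},
  {"dx":-2.5,"dy":11.3,"dz":12,"spin":-0.58,"grip":100},
  {"dx":-2.5,"dy":11.3,"dz":12,"spin":-0.58,"grip":100},
  {"dx":-2.5,"dy":11.3,"dz":12,"spin":-0.58,"grip":100},
  {"dx":-2.5,"dy":11.3,"dz":12,"spin":-0.58,"grip":100},
])

```text
time_s: 56.52
tcp_pos: [0.4111, 0.4191, 0.2776]
eef_rot: [180.0, -0.0, -55.5]
contact_force: [0.2, -0.3, -0.4]
gripper_width: 0.0873
```

```bash
python3 t.py
python3 - <<'E'
from h import *
im,c=wshot('w12')
for n,z in [('outer_a_mid',.109),('inner_a_mid',.005),('shoe_1_seat',.016),('tape',.025)]:
  for d in r.cut_out(n,'wrist')[:4]:
    m=d['mask'].astype(np.uint8); ys,xs=np.nonzero(m); print(n,round(d['p'],2),np.round(d['extent']),m.sum(),ray('wrist',[xs.mean(),ys.mean()],z,c)[0,:2].round(3))
E
```

```text
[0.4111 0.4191 0.2776] [ 0.2 -0.3 -0.4] [-0.041  0.035 -0.003] 0.0873
side outer_a_mid 0.88 [224. 142. 250. 177.] c 237.0 159.0 axis [0.13 0.99]
side inner_a_mid 0.45 [227. 172. 253. 185.] c 239.0 179.0 axis [-1.    0.08]
grasp px [[219. 138.]] foot if upright [[222. 162.]]
scene outer_a_mid 0.86 [316. 123. 337. 155.] c 326.0 139.0 axis [-0.08  1.  ]
grasp px [[337. 116.]] foot if upright [[336. 137.]]
56.8167 [0.4112 0.4196 0.2778] [-1.79998265e+02 -9.98483783e-05 -5.56049475e+01]
outer_a_mid 0.67 [342.  33. 408. 100.] 3790 [0.433 0.309]
inner_a_mid 0.84 [330.  43. 387. 110.] 855 [0.44  0.327]
tape 0.69 [341. 180. 408. 247.] 2593 [0.331 0.43 ]
```

```bash
cat > cyl.py <<'E'
from h import *
from scipy.optimize import minimize
T=np.linspace(0,2*np.pi,60)
def hull(cam,c,x,parts):
    k=np.zeros((400,640),np.uint8)
    for R,z0,z1 in parts:
        P=np.vstack([np.c_[x[0]+R*np.cos(T),x[1]+R*np.sin(T),np.full(60,z)] for z in (z0,z1)])
        h=cv2.convexHull(proj(cam,P,c).astype(np.float32)); cv2.fillPoly(k,[np.round(h*16).astype(np.int32)],1,shift=4)
    return k
OUT=[(.0285,.02,.109)]; INN=[(.0235,0,.105),(.038,0,.005)]
def fitcyl(cam,c,mask,x0,parts):
    m=mask.astype(np.uint8)
    def f(x):
        k=hull(cam,c,x,parts); return -(k&m).sum()/(k|m).sum()
    b=minimize(f,x0,method='Nelder-Mead',options=dict(initial_simplex=np.array([x0,np.add(x0,[.01,0]),np.add(x0,[0,.01])])))
    return b.x.round(4),round(-b.fun,2)
E
python3 - <<'E'
from cyl import *
s=r.get_state()
for cam in ('wrist','side','scene'):
    c=r.get_calibration(cam); snap(cam)
    for d in r.cut_out('outer_a_mid',cam)[:3]: print(cam,'outer',round(d['p'],2),fitcyl(cam,c,d['mask'],[.436,.307],OUT))
    for d in r.cut_out('inner_a_mid',cam)[:4]:
        print(cam,'inner',round(d['p'],2),np.round(d['extent']),[fitcyl(cam,c,d['mask'],x,INN) for x in ([.53,.172],[.622,.0783])])
E
```

```text
wrist outer 0.67 (array([0.4947, 0.3332]), np.float64(-0.0))
wrist inner 0.76 [332.  46. 383. 110.] [(array([0.53 , 0.172]), np.float64(-0.0)), (array([0.622 , 0.0783]), np.float64(-0.0))]
side outer 0.62 (array([0.4785, 0.257 ]), np.float64(-0.0))
side inner 0.78 [230. 170. 256. 185.] [(array([0.53 , 0.172]), np.float64(-0.0)), (array([0.622 , 0.0783]), np.float64(-0.0))]
scene outer 0.81 (array([0.4947, 0.3332]), np.float64(-0.0))
scene outer 0.54 (array([0.436, 0.307]), np.float64(-0.0))
scene inner 0.47 [312. 149. 334. 161.] [(array([0.54 , 0.172]), np.float64(-0.0)), (array([0.622 , 0.0783]), np.float64(-0.0))]
scene inner 0.34 [260. 168. 274. 191.] [(array([0.53 , 0.172]), np.float64(-0.0)), (array([0.622 , 0.0783]), np.float64(-0.0))]cyl.py:14: RuntimeWarning: overflow encountered in scalar negative
  k=hull(cam,c,x,parts); return -(k&m).sum()/(k|m).sum()
```

Unsigned overflow in my fit. Fixing it and rerunning.

```bash
sed -i 's/return -(k&m).sum()\/(k|m).sum()/return -float((k\&m).sum())\/float((k|m).sum())/' cyl.py
python3 - <<'E'
from cyl import *
for cam in ('wrist','side','scene'):
    c=r.get_calibration(cam); snap(cam)
    for d in r.cut_out('outer_a_mid',cam)[:3]: print(cam,'outer',round(d['p'],2),fitcyl(cam,c,d['mask'],[.436,.307],OUT))
    for d in r.cut_out('inner_a_mid',cam)[:4]:
        print(cam,'inner',round(d['p'],2),np.round(d['extent']),[fitcyl(cam,c,d['mask'],x,INN) for x in ([.53,.172],[.622,.0783])])
E
```

```text
wrist outer 0.96 (array([0.4322, 0.308 ]), np.float64(0.96))
wrist inner 0.87 [331.  46. 388. 109.] [(array([0.53 , 0.172]), np.float64(0.0)), (array([0.622 , 0.0783]), np.float64(0.0))]
side outer 0.67 (array([0.431 , 0.3103]), np.float64(0.93))
side outer 0.52 (array([0.4826, 0.263 ]), np.float64(0.25))
side inner 0.73 [227. 169. 255. 185.] [(array([0.53 , 0.172]), np.float64(0.0)), (array([0.622 , 0.0783]), np.float64(0.0))]
scene outer 0.87 (array([0.4324, 0.309 ]), np.float64(0.93))
scene inner 0.56 [314. 151. 332. 159.] [(array([0.53 , 0.172]), np.float64(0.0)), (array([0.622 , 0.0783]), np.float64(0.0))]
scene inner 0.43 [391. 129. 417. 186.] [(array([0.53 , 0.172]), np.float64(0.0)), (array([0.622 , 0.0783]), np.float64(0.0))]
```

All three cameras fit the upright pair at (0.432, 0.3085) with IoU 0.93–0.96, so the outer is still seated. It needs a sideways shift, so this time I'll line the jaws up with the motion so it can't tip.

servo_tool([
  {"dx":0.5,"dy":-1.5,"dz":0,"spin":0.12,"grip":100},
  {"dx":1,"dy":-3,"dz":0,"spin":0.24,"grip":100},
  {"dx":1.3,"dy":-5,"dz":-1,"spin":0.36,"grip":100},
  {"dx":1.6,"dy":-7,"dz":-2,"spin":0.48,"grip":100},
  {"dx":2.1,"dy":-9,"dz":-3,"spin":0.6,"grip":100},
  {"dx":2.1,"dy":-11,"dz":-4,"spin":0.72,"grip":100},
  {"dx":2.1,"dy":-11,"dz":-5,"spin":0.84,"grip":100},
  {"dx":2.1,"dy":-11,"dz":-6,"spin":0.96,"grip":100},
  {"dx":2.1,"dy":-11,"dz":-7,"spin":1.08,"grip":100},
  {"dx":2.1,"dy":-11,"dz":-8,"spin":1.2,"grip":100},
])

```text
time_s: 58.8
tcp_pos: [0.4321, 0.3098, 0.1975]
eef_rot: [-180.0, -0.0, 13.5]
contact_force: [1.0, 0.1, 0.1]
gripper_width: 0.0874
```

servo_tool([
  {"dx":0,"dy":0,"dz":-1,"spin":0.12,"grip":100},
  {"dx":0,"dy":0,"dz":-2,"spin":0.24,"grip":100},
  {"dx":0,"dy":0,"dz":-3,"spin":0.36,"grip":100},
  {"dx":0,"dy":0,"dz":-4,"spin":0.44,"grip":100},
  {"dx":0,"dy":0,"dz":-4.5,"spin":0.44,"grip":100},
  {"dx":0,"dy":0,"dz":-4.5,"spin":0.44,"grip":100},
  {"dx":0,"dy":0,"dz":-6.5,"spin":0.44,"grip":100},
  {"dx":0,"dy":0,"dz":-9,"spin":0.44,"grip":100},
  {"dx":0,"dy":0,"dz":-11.5,"spin":0.44,"grip":100},
  {"dx":0,"dy":0,"dz":-13,"spin":0.44,"grip":100},
])

```text
time_s: 59.63
tcp_pos: [0.4316, 0.3095, 0.0663]
eef_rot: [180.0, 0.1, 38.2]
contact_force: [-0.5, -0.9, -0.3]
gripper_width: 0.0877
```

servo_tool([
  {"dx":0,"dy":0,"dz":-0.6,"spin":0,"grip":100},
  {"dx":0,"dy":0,"dz":-0.6,"spin":0,"grip":100},
  {"dx":0,"dy":0,"dz":-0.6,"spin":0,"grip":60},
  {"dx":0,"dy":0,"dz":-0.6,"spin":0,"grip":50},
  {"dx":0,"dy":0,"dz":-0.6,"spin":0,"grip":50},
  {"dx":0,"dy":0,"dz":-0.6,"spin":0,"grip":50},
  {"dx":0,"dy":0,"dz":-0.6,"spin":0,"grip":50},
  {"dx":0,"dy":0,"dz":-0.6,"spin":0,"grip":50},
  {"dx":0,"dy":0,"dz":-0.6,"spin":0,"grip":50},
  {"dx":0,"dy":0,"dz":-0.6,"spin":0,"grip":50},
], squeeze=10)

```text
time_s: 60.47
tcp_pos: [0.4326, 0.3096, 0.0625]
eef_rot: [180.0, -0.0, 38.4]
contact_force: [2.2, -4.5, 4.9]
gripper_width: 0.0576
```

servo_tool([
  {"dx":0,"dy":0,"dz":0,"spin":0,"grip":50},
  {"dx":0.3,"dy":-0.35,"dz":0,"spin":0,"grip":50},
  {"dx":0.6,"dy":-0.8,"dz":0,"spin":0,"grip":50},
  {"dx":1,"dy":-1.3,"dz":0,"spin":0,"grip":50},
  {"dx":1.4,"dy":-1.8,"dz":0,"spin":0,"grip":50},
  {"dx":1.8,"dy":-2.3,"dz":0,"spin":0,"grip":50},
  {"dx":2.2,"dy":-2.8,"dz":0,"spin":0,"grip":50},
  {"dx":2.6,"dy":-3.35,"dz":0,"spin":0,"grip":50},
  {"dx":2.9,"dy":-3.75,"dz":0,"spin":0,"grip":50},
  {"dx":2.9,"dy":-3.75,"dz":0,"spin":0,"grip":50},
])

```text
time_s: 61.3
tcp_pos: [0.4622, 0.2724, 0.0622]
eef_rot: [-180.0, -0.1, 38.3]
contact_force: [1.1, 0.9, 4.8]
gripper_width: 0.0578
```

servo_tool([
  {"dx":0,"dy":0,"dz":0,"spin":0,"grip":100},
  {"dx":0,"dy":0,"dz":0,"spin":0,"grip":100},
  {"dx":0,"dy":0,"dz":0,"spin":0,"grip":100},
  {"dx":0,"dy":0,"dz":0,"spin":0,"grip":100},
  {"dx":0,"dy":0,"dz":1,"spin":0,"grip":100},
  {"dx":0,"dy":0,"dz":3,"spin":0,"grip":100},
  {"dx":0,"dy":0,"dz":6,"spin":0,"grip":100},
  {"dx":0,"dy":0,"dz":9,"spin":-0.1,"grip":100},
  {"dx":0,"dy":0,"dz":12,"spin":-0.2,"grip":100},
  {"dx":0,"dy":0,"dz":15,"spin":-0.3,"grip":100},
])

```text
time_s: 62.13
tcp_pos: [0.4607, 0.2721, 0.214]
eef_rot: [180.0, -0.0, 20.9]
contact_force: [0.2, 1.0, 0.2]
gripper_width: 0.0879
```

servo_tool([
  {"dx":0,"dy":0,"dz":0,"spin":-0.12,"grip":100},
  {"dx":0,"dy":0,"dz":0,"spin":-0.24,"grip":100},
  {"dx":0,"dy":0,"dz":0,"spin":-0.36,"grip":100},
  {"dx":0,"dy":0,"dz":0,"spin":-0.48,"grip":100},
  {"dx":0,"dy":0,"dz":0,"spin":-0.6,"grip":100},
  {"dx":0,"dy":0,"dz":0,"spin":-0.72,"grip":100},
  {"dx":0,"dy":0,"dz":0,"spin":-0.76,"grip":100},
  {"dx":0,"dy":0,"dz":0,"spin":-0.76,"grip":100},
  {"dx":0,"dy":0,"dz":0,"spin":-0.76,"grip":100},
  {"dx":0,"dy":0,"dz":0,"spin":-0.76,"grip":100},
])

```text
time_s: 62.97
tcp_pos: [0.4609, 0.2724, 0.2121]
eef_rot: [-180.0, -0.0, -22.3]
contact_force: [-0.7, 0.7, -0.5]
gripper_width: 0.0872
```

```bash
cat > m.py <<'E'
from cyl import *
import sys
s=r.get_state(); print(s['time_s'],s['tcp_pos'].round(4),s['eef_rot'].round(1))
def go(guess,inn=(),cams=('side','scene','wrist')):
  for cam in cams:
    c=r.get_calibration(cam); snap(cam)
    for d in r.cut_out('outer_a_mid',cam)[:4]:
        for g in guess:
            x,q=fitcyl(cam,c,d['mask'],g,OUT)
            if q>.5: print(cam,'outer',round(d['p'],2),x,q)
    for d in r.cut_out('inner_a_mid',cam)[:5]:
        for g in inn:
            x,q=fitcyl(cam,c,d['mask'],g,INN)
            if q>.35: print(cam,'inner',round(d['p'],2),x,q)
E
python3 -c "
from m import *
go([[.4615,.2715]],[[.53,.172],[.622,.078]])"
```

```text
62.9667 [0.4609 0.2724 0.2121] [-180.    -0.   -22.3]
side outer 0.97 [0.4586 0.2704] 0.92
scene outer 0.91 [0.4526 0.2782] 0.67
wrist outer 0.9 [0.4611 0.2729] 0.97
```

The pair now stands on shoe A's axis (lateral error about 1 mm). Gripping with the jaws along the axis and sliding in.

servo_tool([
  {"dx":0,"dy":0,"dz":-3,"spin":0,"grip":100},
  {"dx":0,"dy":0,"dz":-6,"spin":0,"grip":100},
  {"dx":0,"dy":0,"dz":-9,"spin":0,"grip":100},
  {"dx":0,"dy":0,"dz":-12,"spin":0,"grip":100},
  {"dx":0,"dy":0,"dz":-14,"spin":0,"grip":100},
  {"dx":0,"dy":0,"dz":-14.8,"spin":0,"grip":100},
  {"dx":0,"dy":0,"dz":-14.8,"spin":0,"grip":100},
  {"dx":0,"dy":0,"dz":-14.8,"spin":0,"grip":100},
  {"dx":0,"dy":0,"dz":-14.8,"spin":0,"grip":60},
  {"dx":0,"dy":0,"dz":-14.8,"spin":0,"grip":50},
])

```text
time_s: 64.25
tcp_pos: [0.4618, 0.2733, 0.0653]
eef_rot: [-179.8, -0.1, -22.3]
contact_force: [0.1, 0.0, -0.7]
gripper_width: 0.079
```

servo_tool([
  {"dx":0,"dy":0,"dz":0,"spin":0,"grip":50},
  {"dx":0,"dy":0,"dz":0,"spin":0,"grip":50},
  {"dx":0,"dy":0,"dz":0,"spin":0,"grip":50},
  {"dx":0,"dy":0,"dz":0,"spin":0,"grip":50},
  {"dx":0,"dy":0,"dz":0,"spin":0,"grip":50},
  {"dx":0,"dy":0,"dz":0,"spin":0,"grip":50},
  {"dx":0.1,"dy":0.2,"dz":0,"spin":0,"grip":50},
  {"dx":0.2,"dy":0.5,"dz":0,"spin":0,"grip":50},
  {"dx":0.4,"dy":1,"dz":0,"spin":0,"grip":50},
  {"dx":0.6,"dy":1.5,"dz":0,"spin":0,"grip":50},
], squeeze=12)

```text
time_s: 65.08
tcp_pos: [0.4659, 0.2847, 0.0641]
eef_rot: [179.7, 0.0, -22.4]
contact_force: [-3.1, -9.3, 13.8]
gripper_width: 0.0565
```

servo_tool([
  {"dx":0,"dy":0,"dz":0.04,"spin":0,"grip":50},
  {"dx":0.2,"dy":0.5,"dz":0.04,"spin":0,"grip":50},
  {"dx":0.45,"dy":1.1,"dz":0.04,"spin":0,"grip":50},
  {"dx":0.7,"dy":1.7,"dz":0.04,"spin":0,"grip":50},
  {"dx":0.95,"dy":2.3,"dz":0.04,"spin":0,"grip":50},
  {"dx":1.2,"dy":2.9,"dz":0.04,"spin":0,"grip":50},
  {"dx":1.45,"dy":3.5,"dz":0.04,"spin":0,"grip":50},
  {"dx":1.7,"dy":4.1,"dz":0.04,"spin":0,"grip":50},
  {"dx":1.9,"dy":4.6,"dz":0.04,"spin":0,"grip":50},
  {"dx":1.9,"dy":4.6,"dz":0.04,"spin":0,"grip":50},
])

```text
time_s: 65.92
tcp_pos: [0.4859, 0.3328, 0.064]
eef_rot: [179.9, 0.0, -22.4]
contact_force: [0.0, -3.8, 6.1]
gripper_width: 0.056
```

servo_tool([
  {"dx":0.1,"dy":0.3,"dz":0,"spin":0,"grip":50},
  {"dx":0.25,"dy":0.6,"dz":0,"spin":0,"grip":50},
  {"dx":0.4,"dy":1,"dz":0,"spin":0,"grip":50},
  {"dx":0.55,"dy":1.4,"dz":0,"spin":0,"grip":50},
  {"dx":0.75,"dy":1.8,"dz":0,"spin":0,"grip":50},
  {"dx":0.9,"dy":2.2,"dz":0,"spin":0,"grip":50},
  {"dx":1.05,"dy":2.6,"dz":0,"spin":0,"grip":50},
  {"dx":1.15,"dy":2.8,"dz":0,"spin":0,"grip":50},
  {"dx":1.15,"dy":2.8,"dz":0,"spin":0,"grip":50},
  {"dx":1.15,"dy":2.8,"dz":0,"spin":0,"grip":50},
])

```text
time_s: 66.75
tcp_pos: [0.4971, 0.3601, 0.0641]
eef_rot: [179.8, 0.0, -22.4]
contact_force: [-1.7, -5.2, 6.1]
gripper_width: 0.0567
```

servo_tool([
  {"dx":0.1,"dy":0.3,"dz":0,"spin":0,"grip":50},
  {"dx":0.25,"dy":0.6,"dz":0,"spin":0,"grip":50},
  {"dx":0.35,"dy":0.9,"dz":0,"spin":0,"grip":50},
  {"dx":0.5,"dy":1.2,"dz":0,"spin":0,"grip":50},
  {"dx":0.6,"dy":1.5,"dz":0,"spin":0,"grip":50},
  {"dx":0.75,"dy":1.8,"dz":0,"spin":0,"grip":50},
  {"dx":0.85,"dy":2,"dz":0,"spin":0,"grip":50},
  {"dx":0.9,"dy":2.2,"dz":0,"spin":0,"grip":50},
  {"dx":0.9,"dy":2.2,"dz":0,"spin":0,"grip":50},
  {"dx":0.9,"dy":2.2,"dz":0,"spin":0,"grip":50},
])

```text
time_s: 67.58
tcp_pos: [0.5061, 0.382, 0.0641]
eef_rot: [179.8, 0.0, -22.4]
contact_force: [-2.0, -5.4, 6.7]
gripper_width: 0.0565
```

servo_tool([
  {"dx":0.03,"dy":0.06,"dz":0,"spin":0,"grip":50},
  {"dx":0.05,"dy":0.12,"dz":0,"spin":0,"grip":50},
  {"dx":0.07,"dy":0.18,"dz":0,"spin":0,"grip":50},
  {"dx":0.1,"dy":0.24,"dz":0,"spin":0,"grip":50},
  {"dx":0.12,"dy":0.3,"dz":0,"spin":0,"grip":50},
  {"dx":0.12,"dy":0.3,"dz":0,"spin":0,"grip":50},
  {"dx":0.12,"dy":0.3,"dz":0,"spin":0,"grip":50},
  {"dx":0.12,"dy":0.3,"dz":0,"spin":0,"grip":50},
  {"dx":0.12,"dy":0.3,"dz":0,"spin":0,"grip":50},
  {"dx":0.12,"dy":0.3,"dz":0,"spin":0,"grip":50},
])

```text
time_s: 68.42
tcp_pos: [0.5072, 0.3847, 0.0641]
eef_rot: [179.8, 0.0, -22.4]
contact_force: [-1.6, -6.0, 6.5]
gripper_width: 0.0564
```

servo_tool([
  {"dx":0.03,"dy":0.06,"dz":0,"spin":0,"grip":50},
  {"dx":0.05,"dy":0.12,"dz":0,"spin":0,"grip":50},
  {"dx":0.07,"dy":0.18,"dz":0,"spin":0,"grip":50},
  {"dx":0.1,"dy":0.24,"dz":0,"spin":0,"grip":50},
  {"dx":0.12,"dy":0.3,"dz":0,"spin":0,"grip":50},
  {"dx":0.12,"dy":0.3,"dz":0,"spin":0,"grip":50},
  {"dx":0.12,"dy":0.3,"dz":0,"spin":0,"grip":50},
  {"dx":0.12,"dy":0.3,"dz":0,"spin":0,"grip":50},
  {"dx":0.12,"dy":0.3,"dz":0,"spin":0,"grip":50},
  {"dx":0.12,"dy":0.3,"dz":0,"spin":0,"grip":50},
])

```text
time_s: 69.25
tcp_pos: [0.5081, 0.3869, 0.0642]
eef_rot: [179.7, 0.0, -22.4]
contact_force: [-2.7, -7.6, 9.9]
gripper_width: 0.0563
```

servo_tool([
  {"dx":0.03,"dy":0.06,"dz":0,"spin":0,"grip":50},
  {"dx":0.05,"dy":0.12,"dz":0,"spin":0,"grip":50},
  {"dx":0.07,"dy":0.18,"dz":0,"spin":0,"grip":50},
  {"dx":0.07,"dy":0.18,"dz":0,"spin":0,"grip":50},
  {"dx":0.07,"dy":0.18,"dz":0,"spin":0,"grip":50},
  {"dx":0.07,"dy":0.18,"dz":0,"spin":0,"grip":50},
  {"dx":0.07,"dy":0.18,"dz":0,"spin":0,"grip":50},
  {"dx":0.07,"dy":0.18,"dz":0,"spin":0,"grip":50},
  {"dx":0.07,"dy":0.18,"dz":0,"spin":0,"grip":50},
  {"dx":0.07,"dy":0.18,"dz":0,"spin":0,"grip":50},
])

```text
time_s: 70.08
tcp_pos: [0.5082, 0.3873, 0.0643]
eef_rot: [179.6, 0.0, -22.4]
contact_force: [-4.5, -11.3, 13.6]
gripper_width: 0.0567
```

At the wall. Relaxing and pulling this outer off.

servo_tool([
  {"dx":-0.06,"dy":-0.15,"dz":0,"spin":0,"grip":50},
  {"dx":-0.07,"dy":-0.18,"dz":0,"spin":0,"grip":50},
  {"dx":-0.07,"dy":-0.18,"dz":0,"spin":0,"grip":50},
  {"dx":-0.07,"dy":-0.18,"dz":0.1,"spin":0,"grip":50},
  {"dx":-0.07,"dy":-0.18,"dz":0.3,"spin":0,"grip":50},
  {"dx":-0.07,"dy":-0.18,"dz":0.6,"spin":0,"grip":50},
  {"dx":-0.07,"dy":-0.18,"dz":1,"spin":0,"grip":50},
  {"dx":-0.07,"dy":-0.18,"dz":1.5,"spin":0,"grip":50},
  {"dx":-0.07,"dy":-0.18,"dz":2,"spin":0,"grip":50},
  {"dx":-0.07,"dy":-0.18,"dz":2.5,"spin":0,"grip":50},
], squeeze=40)

```text
time_s: 70.92
tcp_pos: [0.5079, 0.3884, 0.0885]
eef_rot: [179.8, 0.1, -22.4]
contact_force: [-3.3, -4.5, -12.3]
gripper_width: 0.0557
```

servo_tool([
  {"dx":0,"dy":0,"dz":0.6,"spin":0,"grip":50},
  {"dx":0,"dy":0,"dz":1.2,"spin":0,"grip":50},
  {"dx":0,"dy":0,"dz":1.8,"spin":0,"grip":50},
  {"dx":0,"dy":0,"dz":2.5,"spin":0,"grip":50},
  {"dx":0,"dy":0,"dz":3.2,"spin":0,"grip":50},
  {"dx":0,"dy":0,"dz":4,"spin":0,"grip":50},
  {"dx":0,"dy":0,"dz":4.8,"spin":0,"grip":50},
  {"dx":0,"dy":0,"dz":5.6,"spin":0,"grip":50},
  {"dx":0,"dy":0,"dz":6.5,"spin":0,"grip":50},
  {"dx":0,"dy":0,"dz":7.5,"spin":0,"grip":50},
])

```text
time_s: 71.75
tcp_pos: [0.5103, 0.3908, 0.1668]
eef_rot: [-179.8, -0.1, -22.3]
contact_force: [0.6, -0.3, -1.9]
gripper_width: 0.056
```

servo_tool([
  {"dx":0,"dy":0,"dz":1,"spin":0,"grip":50},
  {"dx":0,"dy":0,"dz":2,"spin":0,"grip":50},
  {"dx":0,"dy":0,"dz":3,"spin":0,"grip":50},
  {"dx":0,"dy":0,"dz":4,"spin":0,"grip":50},
  {"dx":0,"dy":0,"dz":5,"spin":0,"grip":50},
  {"dx":0,"dy":0,"dz":6,"spin":0,"grip":50},
  {"dx":0,"dy":0,"dz":6,"spin":0,"grip":50},
  {"dx":0,"dy":0,"dz":6,"spin":0,"grip":50},
  {"dx":0,"dy":0,"dz":6,"spin":0,"grip":50},
  {"dx":0,"dy":0,"dz":6,"spin":0,"grip":50},
])

```text
time_s: 72.58
tcp_pos: [0.5086, 0.3891, 0.2233]
eef_rot: [179.9, 0.0, -22.4]
contact_force: [0.6, -0.1, -1.8]
gripper_width: 0.0557
```

```bash
python3 -c "
from m import *
go([[.571,-.176]],[[.508,.385],[.53,.172],[.624,.078]],cams=('side','scene'))"
```

```text
72.5833 [0.5086 0.3891 0.2233] [179.9   0.  -22.4]
side inner 0.8 [0.5069 0.3869] 0.88
scene inner 0.72 [0.5027 0.3827] 0.82
```

servo_tool([
  {"dx":0.2,"dy":-2,"dz":0,"spin":-0.11,"grip":50},
  {"dx":0.6,"dy":-5,"dz":0,"spin":-0.22,"grip":50},
  {"dx":1.1,"dy":-9,"dz":0,"spin":-0.33,"grip":50},
  {"dx":1.6,"dy":-13,"dz":0,"spin":-0.44,"grip":50},
  {"dx":2.2,"dy":-17,"dz":0,"spin":-0.55,"grip":50},
  {"dx":2.7,"dy":-21,"dz":0,"spin":-0.66,"grip":50},
  {"dx":3.2,"dy":-25,"dz":0,"spin":-0.77,"grip":50},
  {"dx":3.8,"dy":-29,"dz":0,"spin":-0.88,"grip":50},
  {"dx":4.3,"dy":-33,"dz":0,"spin":-0.99,"grip":50},
  {"dx":4.8,"dy":-37,"dz":0,"spin":-1.1,"grip":50},
])

```text
time_s: 73.72
tcp_pos: [0.5569, 0.0176, 0.2245]
eef_rot: [-180.0, 0.0, -85.7]
contact_force: [0.7, 0.3, -2.1]
gripper_width: 0.0555
```

servo_tool([
  {"dx":0.5,"dy":-4,"dz":0,"spin":-0.03,"grip":50},
  {"dx":1,"dy":-8,"dz":0,"spin":-0.03,"grip":50},
  {"dx":1.45,"dy":-11.1,"dz":0,"spin":-0.03,"grip":50},
  {"dx":1.45,"dy":-11.1,"dz":-1,"spin":-0.03,"grip":50},
  {"dx":1.45,"dy":-11.1,"dz":-3,"spin":-0.03,"grip":50},
  {"dx":1.45,"dy":-11.1,"dz":-5,"spin":-0.03,"grip":50},
  {"dx":1.45,"dy":-11.1,"dz":-7,"spin":-0.03,"grip":50},
  {"dx":1.45,"dy":-11.1,"dz":-9,"spin":-0.03,"grip":50},
  {"dx":1.45,"dy":-11.1,"dz":-10,"spin":-0.03,"grip":50},
  {"dx":1.45,"dy":-11.1,"dz":-10,"spin":-0.03,"grip":50},
])

```text
time_s: 74.55
tcp_pos: [0.5698, -0.0916, 0.1217]
eef_rot: [179.7, -0.0, -87.1]
contact_force: [-0.4, -0.1, -2.5]
gripper_width: 0.0559
```

Run:
```python
import cyl
from m import *
cyl.OUT[:]=[(.0285,.006,.095)]
import m; 
for cam in ('side','scene'):
    c=r.get_calibration(cam); im=snap(cam,cam+'13.png')
    for d in r.cut_out('outer_a_mid',cam)[:4]:
        print(cam,round(d['p'],2),np.round(d['extent']),fitcyl(cam,c,d['mask'],[.571,-.176],[(.0285,.006,.095)]))
    print(proj(cam,[.571,-.176,.05]))
```

```text
74.55 [ 0.5698 -0.0916  0.1217] [179.7  -0.  -87.1]
side 0.81 [333. 184. 360. 229.] (array([ 0.6172, -0.0144]), np.float64(0.84))
[[362.36668259 247.39547394]]
scene 0.9 [284. 197. 308. 236.] (array([ 0.571, -0.176]), np.float64(0.0))
scene 0.48 [243. 221. 326. 287.] (array([ 0.6399, -0.1498]), np.float64(0.27))
scene 0.16 [330. 143. 375. 163.] (array([ 0.571, -0.176]), np.float64(0.0))
[[277.57300578 256.7131264 ]]
```

servo_tool([
  {"dx":0,"dy":0,"dz":-1,"spin":0,"grip":50},
  {"dx":0,"dy":0,"dz":-2,"spin":0,"grip":50},
  {"dx":0,"dy":0,"dz":-3,"spin":0,"grip":50},
  {"dx":0,"dy":0,"dz":-4,"spin":0,"grip":50},
  {"dx":0,"dy":0,"dz":-5,"spin":0,"grip":50},
  {"dx":0,"dy":0,"dz":-6,"spin":0,"grip":50},
  {"dx":0,"dy":0,"dz":-6.4,"spin":0,"grip":50},
  {"dx":0,"dy":0,"dz":-6.7,"spin":0,"grip":50},
  {"dx":0,"dy":0,"dz":-6.8,"spin":0,"grip":50},
  {"dx":0,"dy":0,"dz":-6.8,"spin":0,"grip":50},
])

```text
time_s: 75.58
tcp_pos: [0.5715, -0.0916, 0.056]
eef_rot: [180.0, -0.0, -87.1]
contact_force: [-0.8, 1.0, -1.6]
gripper_width: 0.0557
```

servo_tool([
  {"dx":0,"dy":0,"dz":-0.05,"spin":0,"grip":50},
  {"dx":0,"dy":0,"dz":-0.1,"spin":0,"grip":50},
  {"dx":0,"dy":0,"dz":-0.15,"spin":0,"grip":50},
  {"dx":0,"dy":0,"dz":-0.2,"spin":0,"grip":50},
  {"dx":0,"dy":0,"dz":-0.25,"spin":0,"grip":50},
  {"dx":0,"dy":0,"dz":-0.3,"spin":0,"grip":50},
  {"dx":0,"dy":0,"dz":-0.35,"spin":0,"grip":50},
  {"dx":0,"dy":0,"dz":-0.4,"spin":0,"grip":50},
  {"dx":0,"dy":0,"dz":-0.4,"spin":0,"grip":50},
  {"dx":0,"dy":0,"dz":-0.4,"spin":0,"grip":50},
])

```text
time_s: 76.42
tcp_pos: [0.5714, -0.0916, 0.0521]
eef_rot: [180.0, -0.0, -87.1]
contact_force: [-0.3, 0.3, -1.6]
gripper_width: 0.0557
```

servo_tool([
  {"dx":0,"dy":0,"dz":-0.05,"spin":0,"grip":50},
  {"dx":0,"dy":0,"dz":-0.1,"spin":0,"grip":50},
  {"dx":0,"dy":0,"dz":-0.14,"spin":0,"grip":50},
  {"dx":0,"dy":0,"dz":-0.18,"spin":0,"grip":50},
  {"dx":0,"dy":0,"dz":-0.22,"spin":0,"grip":50},
  {"dx":0,"dy":0,"dz":-0.22,"spin":0,"grip":50},
  {"dx":0,"dy":0,"dz":-0.22,"spin":0,"grip":50},
  {"dx":0,"dy":0,"dz":-0.22,"spin":0,"grip":50},
  {"dx":0,"dy":0,"dz":-0.22,"spin":0,"grip":50},
  {"dx":0,"dy":0,"dz":-0.22,"spin":0,"grip":50},
])

```text
time_s: 77.25
tcp_pos: [0.5714, -0.0916, 0.05]
eef_rot: [-180.0, -0.0, -87.1]
contact_force: [-0.1, 1.1, -0.1]
gripper_width: 0.0553
```

servo_tool([
  {"dx":0,"dy":0,"dz":-0.05,"spin":0,"grip":50},
  {"dx":0,"dy":0,"dz":-0.05,"spin":0,"grip":75},
  {"dx":0,"dy":0,"dz":-0.05,"spin":0,"grip":75},
  {"dx":0,"dy":0,"dz":-0.05,"spin":0,"grip":75},
  {"dx":0,"dy":0,"dz":0.5,"spin":0,"grip":75},
  {"dx":0,"dy":0,"dz":3,"spin":0,"grip":75},
  {"dx":0,"dy":0,"dz":7,"spin":0,"grip":75},
  {"dx":0,"dy":0,"dz":11,"spin":0,"grip":75},
  {"dx":0,"dy":0,"dz":15,"spin":0,"grip":75},
  {"dx":0,"dy":0,"dz":19,"spin":0,"grip":75},
])

```text
time_s: 78.08
tcp_pos: [0.571, -0.0917, 0.2425]
eef_rot: [-180.0, -0.0, -87.1]
contact_force: [0.9, -0.3, 0.6]
gripper_width: 0.0656
```

servo_tool([
  {"dx":-1,"dy":4,"dz":2,"spin":0.1,"grip":75},
  {"dx":-2,"dy":8,"dz":4,"spin":0.2,"grip":75},
  {"dx":-3,"dy":12,"dz":4,"spin":0.3,"grip":75},
  {"dx":-4,"dy":16,"dz":4,"spin":0.4,"grip":75},
  {"dx":-5,"dy":20,"dz":4,"spin":0.5,"grip":75},
  {"dx":-6,"dy":24,"dz":4,"spin":0.55,"grip":75},
  {"dx":-7,"dy":28,"dz":4,"spin":0.55,"grip":75},
  {"dx":-8,"dy":32,"dz":4,"spin":0.55,"grip":75},
  {"dx":-9,"dy":34,"dz":4,"spin":0.55,"grip":75},
  {"dx":-9,"dy":34,"dz":4,"spin":0.55,"grip":75},
])

```text
time_s: 78.92
tcp_pos: [0.4799, 0.2525, 0.2801]
eef_rot: [-180.0, 0.0, -55.4]
contact_force: [0.9, -0.6, -0.6]
gripper_width: 0.0658
```

Run:
```python
from m import *
for cam in ('side','scene','wrist'):
    c=r.get_calibration(cam); im=snap(cam,cam+'14.png')
    if cam=='wrist': pickle.dump(c,open('wrist14.pkl','wb'))
    for d in r.cut_out('outer_a_mid',cam)[:5]:
        for g in ([.571,-.176],[.571,-.092]):
            x,q=fitcyl(cam,c,d['mask'],g,[(.0285,.006,.095)]); 
            if q>.5: print(cam,'outer',round(d['p'],2),np.round(d['extent']),x,q)
    for d in r.cut_out('inner_a_mid',cam)[:6]:
        for g in ([.508,.385],[.53,.172],[.624,.078]):
            x,q=fitcyl(cam,c,d['mask'],g,INN); 
            if q>.35: print(cam,'inner',round(d['p'],2),np.round(d['extent']),x,q)
```

```text
78.9167 [0.4799 0.2525 0.2801] [-180.     0.   -55.4]
side outer 0.79 [333. 208. 360. 248.] [ 0.569  -0.0889] 0.85
side outer 0.79 [333. 208. 360. 248.] [ 0.5688 -0.0914] 0.84
side inner 0.57 [246. 124. 265. 167.] [0.5061 0.3872] 0.9
scene outer 0.92 [283. 218. 308. 256.] [ 0.5691 -0.0915] 0.91
scene outer 0.92 [283. 218. 308. 256.] [ 0.5703 -0.0934] 0.91
scene inner 0.89 [344. 123. 362. 153.] [0.5055 0.3845] 0.83
scene inner 0.6 [329. 186. 353. 222.] [0.6153 0.091 ] 0.73
scene inner 0.6 [329. 186. 353. 222.] [0.6169 0.088 ] 0.72
```

One view is left, so I'll make it a composite of everything still in doubt.

Run:
```python
import cv2,numpy as np
w,s,d=[cv2.imread(f'pics/{n}14.png') for n in('wrist','scene','side')]
C=np.zeros((600,800,3),np.uint8)
def put(im,x,y,f):
    k=cv2.resize(im,None,fx=f,fy=f,interpolation=cv2.INTER_CUBIC); h=min(k.shape[0],600-y);v=min(k.shape[1],800-x); C[y:y+h,x:x+v]=k[:h,:v]
put(w[0:230,190:500],0,0,1.7); put(s[180:300,235:335],530,0,2.7); put(d[140:230,200:420],0,393,2.3); put(s[245:330,118:218],530,326,2.7)
cv2.imwrite('pics/fin.png',C)
```

```text
(no output)
```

View pics/fin.png

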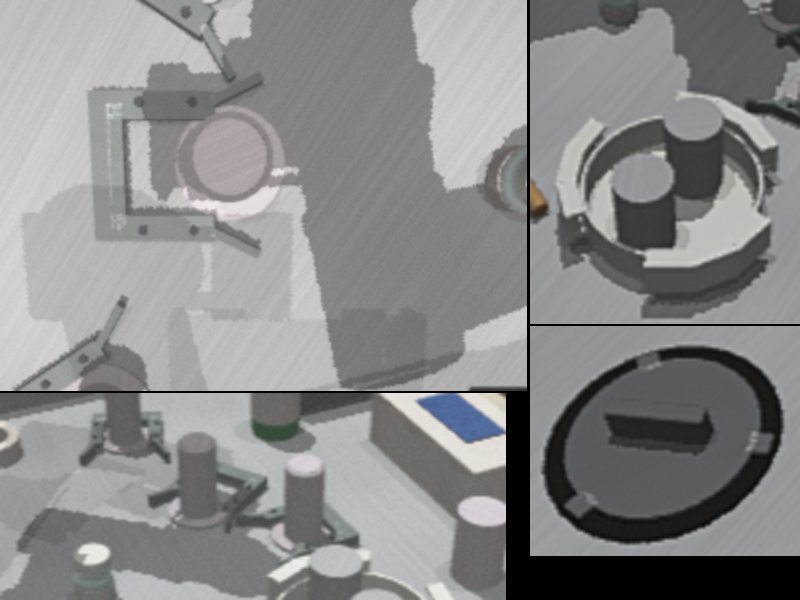

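The composite shows the lid central on the mat with its handle up, and both outers upright in the tub. Inner B stands in the mouth of its shoe, top at (229,153) in the composite, so it has to go home again.

Run:
```python
from h import *
c=pickle.load(open('wrist14.pkl','rb')); W=lambda ps,z: ray('wrist',np.array(ps)/1.7+[190,0],z,c)[:,:2]
p=[W([(229,153)],.105)[0],W([(230,162)],.005)[0]]; print(p)
M=[(48,-48.5),(48,48.5),(-30,-31),(-30,31),(-30,-48.5),(-30,48.5)]
print(fit2d(M,W([(88,89),(95,241),(214,118),(215,214),(214,89),(216,240)],.016)))
t=np.radians(34);R=np.array([[np.cos(t),np.sin(t)],[-np.sin(t),np.cos(t)]])
for q in p: print('along,lat',R@(q-[.560,.204]))
```

```text
[array([0.52958488, 0.17802182]), array([0.52865186, 0.1783812 ])]
(array([0.56123155, 0.2050813 ]), np.float64(34.425783165989884), np.float64(0.0028731419518950863))
along,lat [-0.03974209 -0.00452897]
along,lat [-0.04031464 -0.00370929]
```

servo_tool([
  {"dx":1.5,"dy":-2,"dz":-1,"spin":0,"grip":75},
  {"dx":3,"dy":-4.5,"dz":-3,"spin":0,"grip":75},
  {"dx":4.8,"dy":-7,"dz":-5,"spin":0,"grip":75},
  {"dx":4.8,"dy":-7,"dz":-8,"spin":0,"grip":75},
  {"dx":4.8,"dy":-7,"dz":-11,"spin":0,"grip":75},
  {"dx":4.8,"dy":-7,"dz":-13,"spin":0,"grip":75},
  {"dx":4.8,"dy":-7,"dz":-13,"spin":0,"grip":75},
  {"dx":4.8,"dy":-7,"dz":-13,"spin":0,"grip":75},
  {"dx":4.8,"dy":-7,"dz":-13,"spin":0,"grip":75},
  {"dx":4.8,"dy":-7,"dz":-13,"spin":0,"grip":75},
])

```text
time_s: 80.2
tcp_pos: [0.5305, 0.1791, 0.1519]
eef_rot: [-179.8, -0.0, -55.6]
contact_force: [0.0, 0.5, -0.9]
gripper_width: 0.0659
```

servo_tool([
  {"dx":0,"dy":0,"dz":-2,"spin":0,"grip":75},
  {"dx":0,"dy":0,"dz":-4,"spin":0,"grip":75},
  {"dx":0,"dy":0,"dz":-6,"spin":0,"grip":75},
  {"dx":0,"dy":0,"dz":-8,"spin":0,"grip":75},
  {"dx":0,"dy":0,"dz":-8.6,"spin":0,"grip":75},
  {"dx":0,"dy":0,"dz":-8.6,"spin":0,"grip":75},
  {"dx":0,"dy":0,"dz":-8.6,"spin":0,"grip":75},
  {"dx":0,"dy":0,"dz":-8.6,"spin":0,"grip":40},
  {"dx":0,"dy":0,"dz":-8.6,"spin":0,"grip":40},
  {"dx":0,"dy":0,"dz":-8.6,"spin":0,"grip":40},
], squeeze=10)

```text
time_s: 81.03
tcp_pos: [0.53, 0.1789, 0.0651]
eef_rot: [-179.9, 0.0, -55.6]
contact_force: [0.8, 0.3, 0.5]
gripper_width: 0.0514
```

servo_tool([
  {"dx":0,"dy":0,"dz":0,"spin":0,"grip":40},
  {"dx":0,"dy":0,"dz":0,"spin":0,"grip":40},
  {"dx":0,"dy":0,"dz":0,"spin":0,"grip":40},
  {"dx":0,"dy":0,"dz":0,"spin":0,"grip":40},
  {"dx":0,"dy":0,"dz":0,"spin":0,"grip":40},
  {"dx":0,"dy":0.1,"dz":0,"spin":0,"grip":40},
  {"dx":0.1,"dy":0.3,"dz":0,"spin":0,"grip":40},
  {"dx":0.3,"dy":0.5,"dz":0,"spin":0,"grip":40},
  {"dx":0.5,"dy":0.7,"dz":0,"spin":0,"grip":40},
  {"dx":0.8,"dy":0.9,"dz":0,"spin":0,"grip":40},
])

```text
time_s: 81.87
tcp_pos: [0.5361, 0.1857, 0.0647]
eef_rot: [179.8, -0.0, -55.6]
contact_force: [-6.3, -5.8, 11.6]
gripper_width: 0.0461
```

servo_tool([
  {"dx":0.2,"dy":0.15,"dz":0.03,"spin":0,"grip":40},
  {"dx":0.5,"dy":0.35,"dz":0.03,"spin":0,"grip":40},
  {"dx":0.8,"dy":0.55,"dz":0.03,"spin":0,"grip":40},
  {"dx":1.1,"dy":0.75,"dz":0.03,"spin":0,"grip":40},
  {"dx":1.4,"dy":0.95,"dz":0.03,"spin":0,"grip":40},
  {"dx":1.7,"dy":1.15,"dz":0.03,"spin":0,"grip":40},
  {"dx":2,"dy":1.35,"dz":0.03,"spin":0,"grip":40},
  {"dx":2.2,"dy":1.5,"dz":0.03,"spin":0,"grip":40},
  {"dx":2.3,"dy":1.6,"dz":0.03,"spin":0,"grip":40},
  {"dx":2.3,"dy":1.6,"dz":0.03,"spin":0,"grip":40},
])

```text
time_s: 82.7
tcp_pos: [0.5598, 0.2023, 0.0647]
eef_rot: [179.9, -0.0, -55.6]
contact_force: [-3.4, -3.7, 7.3]
gripper_width: 0.0464
```

servo_tool([
  {"dx":0.05,"dy":0.03,"dz":0,"spin":0,"grip":40},
  {"dx":0.1,"dy":0.06,"dz":0,"spin":0,"grip":40},
  {"dx":0.15,"dy":0.1,"dz":0,"spin":0,"grip":40},
  {"dx":0.2,"dy":0.13,"dz":0,"spin":0,"grip":40},
  {"dx":0.25,"dy":0.16,"dz":0,"spin":0,"grip":40},
  {"dx":0.3,"dy":0.2,"dz":0,"spin":0,"grip":40},
  {"dx":0.35,"dy":0.23,"dz":0,"spin":0,"grip":40},
  {"dx":0.35,"dy":0.23,"dz":0,"spin":0,"grip":40},
  {"dx":0.35,"dy":0.23,"dz":0,"spin":0,"grip":40},
  {"dx":0.35,"dy":0.23,"dz":0,"spin":0,"grip":40},
])

```text
time_s: 83.53
tcp_pos: [0.563, 0.2045, 0.0647]
eef_rot: [179.9, -0.0, -55.6]
contact_force: [-4.0, -3.2, 8.5]
gripper_width: 0.0464
```

servo_tool([
  {"dx":0.05,"dy":0.03,"dz":0,"spin":0,"grip":40},
  {"dx":0.1,"dy":0.07,"dz":0,"spin":0,"grip":40},
  {"dx":0.15,"dy":0.1,"dz":0,"spin":0,"grip":40},
  {"dx":0.2,"dy":0.13,"dz":0,"spin":0,"grip":40},
  {"dx":0.25,"dy":0.17,"dz":0,"spin":0,"grip":40},
  {"dx":0.25,"dy":0.17,"dz":0,"spin":0,"grip":40},
  {"dx":0.25,"dy":0.17,"dz":0,"spin":0,"grip":40},
  {"dx":0.25,"dy":0.17,"dz":0,"spin":0,"grip":40},
  {"dx":0.25,"dy":0.17,"dz":0,"spin":0,"grip":40},
  {"dx":0.25,"dy":0.17,"dz":0,"spin":0,"grip":40},
])

```text
time_s: 84.37
tcp_pos: [0.5639, 0.2049, 0.0648]
eef_rot: [179.7, -0.0, -55.6]
contact_force: [-9.9, -6.5, 15.0]
gripper_width: 0.0464
```

servo_tool([
  {"dx":-0.1,"dy":-0.07,"dz":0,"spin":0,"grip":40},
  {"dx":-0.15,"dy":-0.1,"dz":0,"spin":0,"grip":75},
  {"dx":-0.15,"dy":-0.1,"dz":0,"spin":0,"grip":75},
  {"dx":-0.15,"dy":-0.1,"dz":0,"spin":0,"grip":75},
  {"dx":-0.15,"dy":-0.1,"dz":0,"spin":0,"grip":75},
  {"dx":-0.15,"dy":-0.1,"dz":1,"spin":0,"grip":75},
  {"dx":-0.15,"dy":-0.1,"dz":3.5,"spin":0,"grip":75},
  {"dx":-0.15,"dy":-0.1,"dz":7,"spin":0,"grip":75},
  {"dx":-0.15,"dy":-0.1,"dz":11,"spin":0,"grip":75},
  {"dx":-0.15,"dy":-0.1,"dz":15,"spin":0,"grip":75},
])

```text
time_s: 85.2
tcp_pos: [0.5646, 0.2062, 0.2164]
eef_rot: [180.0, -0.0, -55.6]
contact_force: [0.8, 1.2, -0.7]
gripper_width: 0.066
```

servo_tool([
  {"dx":-2,"dy":2,"dz":2,"spin":0,"grip":75},
  {"dx":-4,"dy":4,"dz":4,"spin":0,"grip":75},
  {"dx":-6,"dy":6,"dz":6,"spin":0,"grip":75},
  {"dx":-8.2,"dy":6,"dz":8,"spin":0,"grip":75},
  {"dx":-8.2,"dy":6,"dz":9,"spin":0,"grip":75},
  {"dx":-8.2,"dy":6,"dz":9,"spin":0,"grip":75},
  {"dx":-8.2,"dy":6,"dz":9,"spin":0,"grip":75},
  {"dx":-8.2,"dy":6,"dz":9,"spin":0,"grip":75},
  {"dx":-8.2,"dy":6,"dz":9,"spin":0,"grip":75},
  {"dx":-8.2,"dy":6,"dz":9,"spin":0,"grip":75},
])

```text
time_s: 86.03
tcp_pos: [0.483, 0.2659, 0.3031]
eef_rot: [179.9, -0.0, -55.6]
contact_force: [-0.5, 0.2, -0.8]
gripper_width: 0.0654
```

Run:
```python
from m import *
im,c=wshot('w15'); g=cv2.cvtColor(im,cv2.COLOR_BGR2GRAY); g[225:]=g[224]
for p in (25,18):
    h=cv2.HoughCircles(g,cv2.HOUGH_GRADIENT,1.0,15,param1=80,param2=p,minRadius=20,maxRadius=30)
    if h is not None:
        for x,y,rr in h[0][:8]: print('hough',x,y,rr,ray('wrist',[x,y],.105,c)[0,:2].round(4))
print('expect B',proj('wrist',[.5622,.206,.105],c),'C',proj('wrist',[.624,.0785,.105],c))
for cam in ('side','scene','wrist'):
    c=r.get_calibration(cam); snap(cam,cam+'15.png')
    for d in r.cut_out('inner_a_mid',cam)[:8]:
        for g0 in ([.508,.387],[.5625,.206],[.624,.078]):
            x,q=fitcyl(cam,c,d['mask'],g0,INN)
            if q>.3: print(cam,round(d['p'],2),np.round(d['extent']),x,q)
```

```text
86.0333 [0.483  0.2659 0.3031] [179.9  -0.  -55.6]
86.0333 [0.483  0.2659 0.3031] [ 1.79886314e+02 -2.26242421e-02 -5.56423609e+01]
hough 292.5 80.5 25.0 [0.5616 0.2054]
hough 292.5 80.5 25.0 [0.5616 0.2054]
hough 147.5 100.5 29.4 [0.6675 0.3001]
hough 514.5 88.5 22.4 [0.3813 0.0909]
hough 30.5 90.5 22.1 [0.7644 0.3552]
expect B [[291.66224933  80.66474954]] C [[312.24443715 -92.01015307]]
side 0.92 [246. 125. 265. 169.] [0.507  0.3871] 0.83
scene 0.72 [344. 119. 365. 154.] [0.5034 0.3849] 0.82
scene 0.72 [344. 119. 365. 154.] [0.5061 0.3798] 0.82
wrist 0.7 [234. 197. 290. 262.] [0.5063 0.3832] 0.61
```

B is home. Checking inner C and then inner A the same way.

servo_tool([
  {"dx":1.5,"dy":-3,"dz":0,"spin":0,"grip":75},
  {"dx":3,"dy":-6,"dz":0,"spin":0,"grip":75},
  {"dx":4.5,"dy":-9,"dz":0,"spin":0,"grip":75},
  {"dx":6.2,"dy":-12.6,"dz":0,"spin":0,"grip":75},
  {"dx":6.2,"dy":-12.6,"dz":0,"spin":0,"grip":75},
  {"dx":6.2,"dy":-12.6,"dz":0,"spin":0,"grip":75},
  {"dx":6.2,"dy":-12.6,"dz":0,"spin":0,"grip":75},
  {"dx":6.2,"dy":-12.6,"dz":0,"spin":0,"grip":75},
  {"dx":6.2,"dy":-12.6,"dz":0,"spin":0,"grip":75},
  {"dx":6.2,"dy":-12.6,"dz":0,"spin":0,"grip":75},
])

```text
time_s: 87.22
tcp_pos: [0.5446, 0.1414, 0.3043]
eef_rot: [-180.0, 0.0, -55.5]
contact_force: [0.1, 0.6, -0.1]
gripper_width: 0.0659
```

```bash
cat > hg.py <<'E'
from h import *
import sys
def hg(name,exp):
    im,c=wshot(name); g=cv2.cvtColor(im,cv2.COLOR_BGR2GRAY); g[232:]=g[231]
    e=proj('wrist',[*exp,.105],c)[0]; print('expected px',e.round(1))
    h=cv2.HoughCircles(g,cv2.HOUGH_GRADIENT,1.0,4,param1=60,param2=12,minRadius=22,maxRadius=29)
    for x,y,rr in ([] if h is None else h[0]):
        if np.hypot(x-e[0],y-e[1])<30: print(x,y,rr,ray('wrist',[x,y],.105,c)[0,:2].round(4))
E
python3 -c "
from hg import *
hg('w16',[.624,.0785])"
```

```text
87.2167 [0.5446 0.1414 0.3043] [-1.79989446e+02  3.36169612e-03 -5.55033553e+01]
expected px [294.   77.7]
295.5 77.5 25.1 [0.6229 0.0775]
296.5 81.5 25.1 [0.6201 0.08  ]
291.5 79.5 28.4 [0.6251 0.0812]
288.5 76.5 27.3 [0.6289 0.0805]
300.5 78.5 25.1 [0.6184 0.0755]
297.5 85.5 28.4 [0.6173 0.0825]
308.5 88.5 24.0 [0.607  0.0788]
```

servo_tool([
  {"dx":-1,"dy":4,"dz":0,"spin":0,"grip":75},
  {"dx":-2,"dy":8,"dz":0,"spin":0,"grip":75},
  {"dx":-3,"dy":12,"dz":0,"spin":0,"grip":75},
  {"dx":-4.5,"dy":16,"dz":0,"spin":0,"grip":75},
  {"dx":-6,"dy":20,"dz":0,"spin":0,"grip":75},
  {"dx":-8,"dy":23,"dz":0,"spin":0,"grip":75},
  {"dx":-10,"dy":26,"dz":0,"spin":0,"grip":75},
  {"dx":-11.5,"dy":29,"dz":0,"spin":0,"grip":75},
  {"dx":-11.5,"dy":30.5,"dz":0,"spin":0,"grip":75},
  {"dx":-11.5,"dy":30.5,"dz":0,"spin":0,"grip":75},
])

```text
time_s: 88.1
tcp_pos: [0.4285, 0.4488, 0.3035]
eef_rot: [180.0, -0.0, -55.4]
contact_force: [1.5, -0.4, -1.0]
gripper_width: 0.0659
```

```bash
python3 -c "
from hg import *
hg('w17',[.507,.386])
snap('scene','s17.png')
for n,z in [('lid_grip',.009),('mat',.003),('detergent',0),('strip_jar',0),('bowl',.04),('brush',.01),('tape',.02),('sample_can',0)]:
  for d in r.cut_out(n,'scene')[:1]: print(n,round(d['p'],2),np.round(d['extent']))
"
```

```text
88.1 [0.4285 0.4488 0.3035] [ 1.79980248e+02 -9.22398069e-03 -5.53540703e+01]
expected px [294.7  78.2]
303.5 79.5 28.4 [0.4994 0.3822]
293.5 77.5 22.8 [0.5083 0.3861]
299.5 76.5 27.3 [0.5041 0.3821]
296.5 80.5 25.1 [0.5045 0.3868]
296.5 73.5 22.9 [0.5079 0.3815]
287.5 77.5 28.4 [0.513  0.3894]
296.5 84.5 28.4 [0.5024 0.3898]
309.5 79.5 24.0 [0.4947 0.3789]
lid_grip 0.63 [131. 253. 208. 317.]
mat 0.84 [120. 252. 209. 323.]
detergent 0.86 [389. 128. 419. 190.]
strip_jar 0.56 [256. 167. 273. 189.]
bowl 0.57 [248. 318. 303. 367.]
brush 0.96 [200. 209. 243. 260.]
tape 0.9 [307. 116. 328. 136.]
sample_can 0.84 [353. 243. 378. 284.]
```

All three inners measure home and the bystanders' boxes have not moved. Handing in.

```bash
python3 -c "
from plant import r
print(r.close_job())"
```

```text
the job is handed in; nothing more can be done
None
```

The job is handed in at about 88 s. It may not pass, because one jammed pair tipped and may have come off the bench for a moment.

**What was done:**
- **Lid:** I turned it about 45° anticlockwise, lifted it free and laid it handle up on the mat.
- **Beakers:** There were two jammed pairs and one bare flanged beaker. I slid each into its own shoe until it stopped against the back wall. I then pulled both outer beakers off and stood them mouth down in the tub.

**What went wrong:**
- **Tipped pair:** The second pair tipped by roughly 40° in the jaws while I dragged it sideways, and its flange pressed on the shoe's flare tip with about 23 N. While I was righting it, the wrist briefly read the pair's full weight, so its inner may have been a millimetre or so off the bench.
- **First pair:** While sliding, it also read about its full weight (4.7 N) for a moment, so that inner may have lifted by a fraction of a millimetre too.
- **Knocked inner:** The bare inner was found about 4 cm back out of its shoe after I had seated it, and I slid it home again.

**Last checks:**
- **Inners:** All three measured within a few millimetres of fully home. The circle fit was clear for the bare one. For the other two it was scattered, so there I relied on the readings closest to where I expected them. For the second pair's inner, the side-camera fit and the back-wall contact agree with that; for the first pair's inner, an earlier scene fit was about 1 cm off (poor match).
- **Lid and outers:** The last picture showed the lid central on the mat and both outers upright in the tub.
- **Bystanders:** They showed no clear movement in the scene view.

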